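# Seat a jar in a three-point jar holder

### The arm

A 6-joint arm with a two-finger parallel gripper is mounted at the origin on the work surface. World frame = base frame: x ahead of the robot, y to its left, z up, the work surface at z = 0. Lengths are in m, angles in rad, forces in N, time in s.
With the tool pointing down it reaches from about 0.35 to 0.925 m from the base axis. Payload 6.4 kg.
Tool frame: the origin (TCP) lies at the very end of the fingers, on their centre line; the grasp point (between the pads) lies 19 mm behind it (env.hold_point_z is the distance from the TCP to the grasp point, in m); z points along the fingers, y is the direction in which the jaws open and shut (so a half turn about z gives the same grasp; the last joint's range is limited). The gripper opens to 85 mm and grips with 20 to 120 N. Pads are 22 mm wide; open, the fingers measure 114 mm over their backs; the gripper's body (76 mm by 85 mm) begins 54 mm behind the grasp point. The pads swing forward as they close: fully open they stand 13 mm farther back than shut.
Start: joints at [-1.317, 0.245, 1.558, -0, 1.339, -0.174], TCP at [0.27, -0.591, 0.231] pointing down, gripper open.
Joint ranges: [-3.13, 3.13], [-1.02, 2.26], [0.13, 2.54], [-0.95, 4.09], [0.21, 2.88], [-2.74, 2.74]. Speed limits (rad/s): [2.57, 2.57, 3.14, 3.14, 3.14, 3.14].

### API

Orientations are given as a unit quaternion [w, x, y, z].
In Python, from bench import env, gripper_to, eyes, job gives the robot as it stands. Calls block until the motion is done:
- env.move_to(position, orientation): joint-space move of the TCP to a pose.
- env.move_straight(position, frame=None, feed=0.15, until_force=None): straight line of the TCP; frame=None keeps the orientation; feed is the mean speed in m/s. With until_force (N) it stops when the force on the tool has changed by that much, and returns True; else False.
- env.movej(angles): joint-space move.
- gripper_to(opening, newtons=None): opening from 0.0 (shut) to 1.0 (fully open); newtons is the grip in N (None keeps the last); returns when the fingers have stopped.
- env.dwell(seconds).
- env.inverse_kinematics(position, orientation): joint angles nearest the present ones, or None.
- eyes.grab_frame(name): name is "scene" or "side" or "wrist"; returns a dict with "img" (420x560x3 uint8, red, green, blue), "mtx" (3x3 intrinsics, pixels), "k1" (the pictures are not rectified: a ray, as slopes to the right and down, at radius r is drawn at 1 + k1 r^2 times it, then the intrinsics apply), "R" (3x3) and "t" (3): a world point X has camera coordinates R X + t. Camera axes: x right, y down, z forward; pixel columns grow to the right and rows downward; lengths in m; the calibration is good to about 2 mm. A picture is of the moment at which its call begins. There is no depth.
A pose or a line that the arm cannot do raises env.Unreachable and nothing moves.
- job.close_job(): hands the job in, once; it reports no verdict.
Readings, each from a call of its own:
- env.read_time_s(): time.
- env.read_joint_positions(): joint angles.
- env.read_qd(): joint speeds.
- env.read_effort(): joint torques, N m.
- env.read_tool_pos(): TCP position.
- env.read_tcp_rot(): TCP orientation.
- env.read_force(): force on the tool from outside, world axes, zero at the start.
- env.read_moment(): the same for the moment, N m.
- env.read_width(): opening from 0.0 (shut) to 1.0 (fully open).
Only numpy, scipy, OpenCV 4.12 (cv2) and the standard library are available. Lean on these libraries where they do the work, as an engineer would, in place of code of your own. Each camera call takes 0.05 s, during which the arm holds its last target.

### The job

Stand the small closed glass jar upright on the counter inside the jar holder, between its clamp and its two posts, and with the clamp still clear nudge it gently home so that it bears on both posts. Then slide the clamp up until its sprung pad presses lightly on the jar, so the jar is held firmly at three points for opening, and let go. Glass: never force it, keep it upright, and leave the other things on the counter where they are.

Things in the scene. Friction and masses are not known exactly. Their poses are not given: they have to be found in the camera images.
- jar: the small closed clear glass jar: upright cylinder 62 mm in diameter and 62 mm tall, above it a 60 mm wide aluminium lid, 80 mm tall in all, 0.2 to 0.45 kg; origin at the centre of its underside, z up. Stands loose on the steel counter (z = 0). Glass: over 15 N against the holder or 10 N from the clamp is forcing it.
- nest: the jar holder, fixed to the counter: a low aluminium frame, open in the middle where the jar stands on the counter itself. Origin on the counter amid the frame; x runs from its clamp end to its post end, z up. Rails 14 mm high along x, from x = -165 to 95 mm, inner faces at y = +-44 mm, outer +-56 mm; end bars 14 mm high at x = -157 and 88 mm.
- first_seat (a point): point on the counter at x = 20 mm, y = 0 of the holder. A crossbar (z 15 to 27 mm) carries 2 upright steel posts, 10 mm thick, 55 mm high, at y = +-25.5 mm. Seated on both, the jar's centre lies here or up to 24 mm further along +x, with a post 45 degrees either side of +x, 25.5 mm beyond its centre: the crossbar is locked at an unreported setting, to be felt for; it does not give.
- clamp: the clamp: a steel bridge over the holder's rails (34 mm along x, 116 mm along y, z 15 to 27 mm) with an upright black grip tab. Origin at counter level under the tab's centre, axes parallel to the holder's. Starts at x = -125 mm, y = 0 of the holder and slides up to 115 mm to +x. Stiff dry friction, about 9 N either way; stays where it is left.
- tab_top (a point): top centre of the clamp's grip tab, 85 mm above the counter; the tab is 22 mm along x, 16 mm along y and reaches from here down to the bridge at z = 27 mm
- pad_face (a point): centre of the front (+x) face of the clamp's sprung round rubber pad, 22 mm wide: 45 mm in front of the clamp's origin and 38 mm above the counter when nothing presses on it. Pressed, it moves back towards the clamp, up to 12 mm, about 1.5 N per mm. A light press is 3 to 6 N.
- ramekin: bystander: pale green ramekin, 84 mm wide, 45 mm high, origin at the centre of its underside
- scoop: bystander: matte black plastic scoop, 150 mm long, 26 mm high, origin under it about where handle and bowl meet
- loaf_pan: bystander: aluminium mini loaf pan, 145 x 80 x 50 mm, origin at the centre of its underside
- tall_jar: bystander: a larger glass jar, 84 mm wide and 150 mm tall, origin at the centre of its underside
- mug: bystander: white mug, 80 mm wide, 90 mm high, origin at the centre of its underside
- can: bystander: food can, 74 mm wide, 100 mm high, origin at the centre of its underside
- spoon: bystander: spoon lying on the counter near the robot's base, under 20 mm high, origin under its middle

How it is judged:
On the way:
1. the upright jar is nudged home: it bears on the holder's posts with more than 1.5 N, centred between them to 2 mm, the clamp not yet touching it (contact force between jar and nest above 1.5 N and y of jar in the frame of nest between -0.002 and 0.002 m and x of jar in the frame of nest above 0.015 m and angle between jar's own z axis and vertical below 0.05 rad and height (world z) of jar below 0.003 m and contact force between jar and clamp below 0.1 N), for 0.04 s.
At the end, for the whole second after the job is handed in: The jar stands upright on the counter in the holder (within 3 degrees), centred between the posts to 2 mm and bearing on them with more than 0.8 N; the clamp's pad presses on it with 2 to 8 N; jar and clamp are at rest and released (contact force between jar and nest above 0.8 N and contact force between jar and clamp between 2 and 8 N and y of jar in the frame of nest between -0.002 and 0.002 m and x of jar in the frame of nest above 0.015 m and angle between jar's own z axis and vertical below 0.05 rad and height (world z) of jar below 0.003 m and linear speed of each of jar, clamp below 0.005 m/s); the robot touches nothing.
It fails at once if the jar is forced: over 15 N against the holder, or over 10 N from the clamp (contact force between jar and nest above 15 N or contact force between jar and clamp above 10 N).
It fails at once if the jar is tipped by more than 25 degrees (angle between jar's own z axis and vertical above 0.44 rad).
It fails at once if another thing on the counter is moved by more than 20 mm (distance of any of ramekin, scoop, loaf_pan, tall_jar, mug, can, spoon from where it was at the start of the episode above 0.02 m).
It also fails if it takes over 72 s, if anything falls off the work surface, if the arm or the gripper's body presses on something with over 40 N, if the wrist force passes 120 N, or if a joint passes its speed limit or range.

## Working session

There is one attempt and no reset: what is moved stays moved. The work goes in short steps, each a Python script; the robot and the scene stay as the last script left them, time stands still between calls to the robot, and variables do not carry over. Pictures are saved under pics/ and viewed, and the job is handed in when it is done.

```bash
ls; mkdir -p pics
cat > h.py <<'E'
import numpy as np, cv2
from bench import env, gripper_to, eyes, job
def snap(name,fn,crop=None,scale=1):
    f=eyes.grab_frame(name); im=f["img"][:,:,::-1].copy()
    if crop: x0,y0,x1,y1=crop; im=im[y0:y1,x0:x1]
    if scale!=1: im=cv2.resize(im,None,fx=scale,fy=scale,interpolation=cv2.INTER_CUBIC)
    cv2.imwrite("pics/"+fn,im); return f
def ray(f,u,v):
    K=np.array(f["mtx"]); d=np.array([(u-K[0,2])/K[0,0],(v-K[1,2])/K[1,1]]); k=f["k1"]
    s=d.copy()
    for _ in range(30): s=d/(1+k*(s@s))
    R=np.array(f["R"]);t=np.array(f["t"])
    return -R.T@t, R.T@np.array([s[0],s[1],1])
def atz(f,u,v,z):
    c,d=ray(f,u,v); return c+d*(z-c[2])/d[2]
def proj(f,X):
    R=np.array(f["R"]);t=np.array(f["t"]);K=np.array(f["mtx"])
    c=R@np.array(X,float)+t; s=c[:2]/c[2]; s=s*(1+f["k1"]*(s@s))
    return np.array([K[0,0]*s[0]+K[0,2],K[1,1]*s[1]+K[1,2]])
E
python3 - <<'E'
from h import *
import pickle
for n in("scene","side","wrist"):
    f=snap(n,n+"0.png",None,1.4); pickle.dump(f,open(n+"0.pkl","wb")); print(n,f["mtx"],f["k1"],-np.array(f["R"]).T@f["t"])
print(env.read_tcp_rot(),env.read_time_s(),env.read_force())
E
```

```text
pics
scene [[402.94235511   0.         280.70468787]
 [  0.         402.94235511 209.08286448]
 [  0.           0.           1.        ]] -0.10500411447651979 [ 1.03156326 -0.0359061   0.83863876]
side [[437.84983312   0.         279.12780791]
 [  0.         437.84983312 210.23175518]
 [  0.           0.           1.        ]] 0.04910679767726358 [0.31796655 0.9031769  0.8657904 ]
wrist [[306.47131945   0.         283.40319743]
 [  0.         306.47131945 208.48111052]
 [  0.           0.           1.        ]] -0.03158047494942549 [ 0.34150575 -0.55849845  0.37296072]
[-7.58359559e-04  9.77206065e-01  2.12291614e-01 -4.39099636e-05] 0.15 [-0.34806141  0.22605333 -0.12356806]
```

View pics/scene0.png

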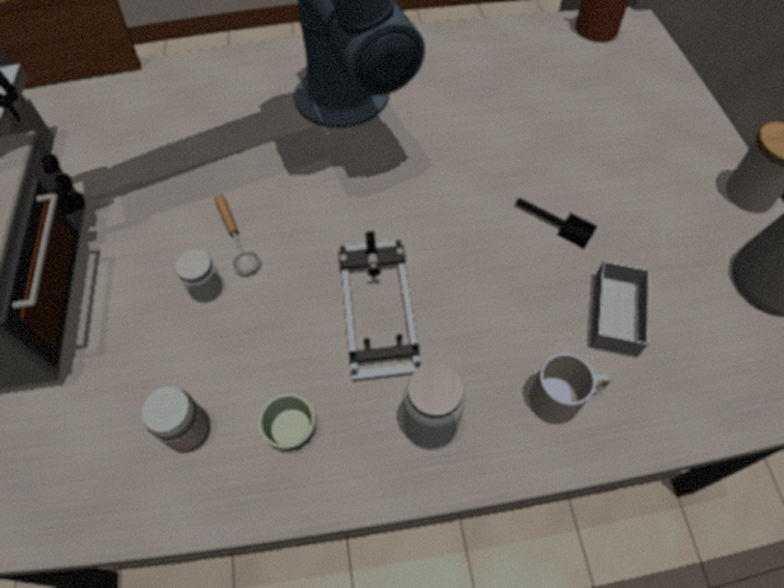

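View pics/side0.png

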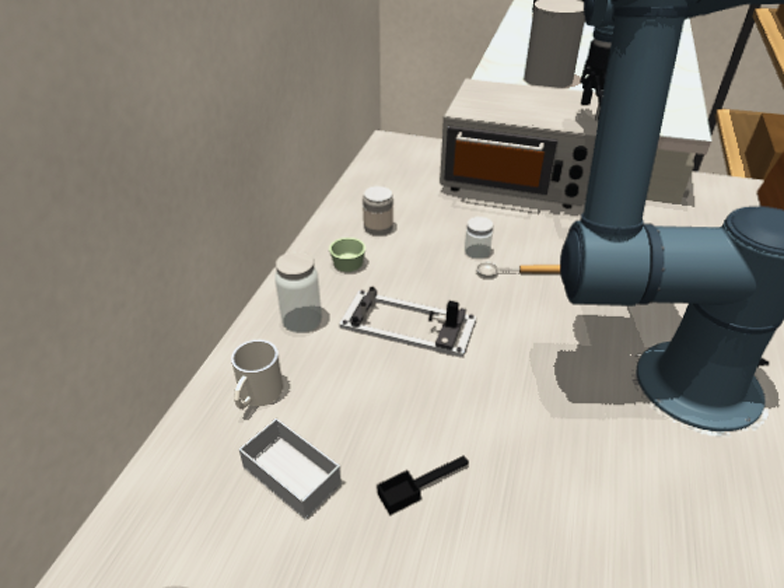

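View pics/wrist0.png

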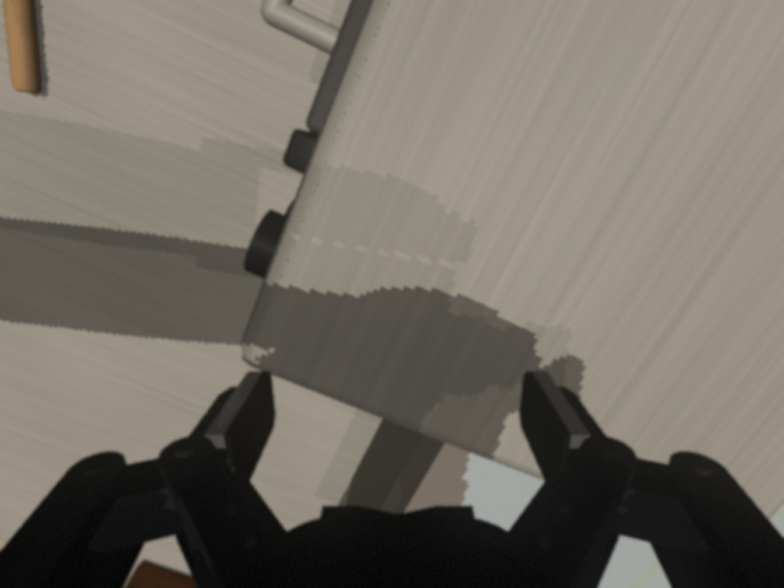

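The scene view shows the holder at about (380,310) with its clamp end toward the robot, and the small jar at (197,272) between the spoon and the oven. In the side view the jar is at (480,237) and the holder at (408,322). I'll enlarge both.

Run:
```python
import pickle,cv2
for n,(x0,y0,x1,y1),s,o in [("scene",(235,160,305,275),5,"c1"),("scene",(115,130,195,220),6,"c2"),("side",(235,195,345,260),7,"c3"),("side",(320,145,365,195),10,"c4")]:
    im=pickle.load(open(n+"0.pkl","rb"))["img"][y0:y1,x0:x1,::-1]
    im=cv2.resize(im,None,fx=s,fy=s,interpolation=cv2.INTER_CUBIC)
    for x in range(x0-x0%10+10,x1,10): cv2.putText(im,str(x),((x-x0)*s,8),0,.35,(0,0,255)); cv2.line(im,((x-x0)*s,8),((x-x0)*s,14),(0,0,255))
    for y in range(y0-y0%10+10,y1,10): cv2.putText(im,str(y),(0,(y-y0)*s+4),0,.35,(0,0,255)); cv2.line(im,(22,(y-y0)*s),(30,(y-y0)*s),(0,0,255))
    cv2.imwrite("pics/%s.png"%o,im)
```

```text
(no output)
```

View pics/c1.png

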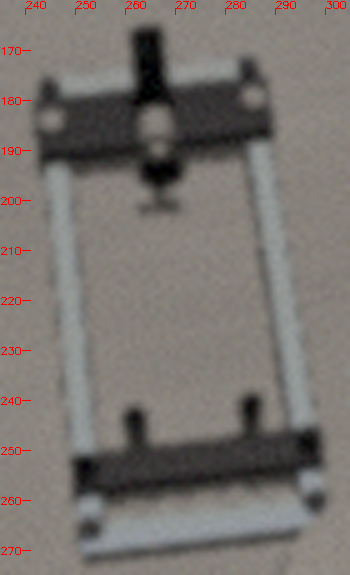

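View pics/c2.png

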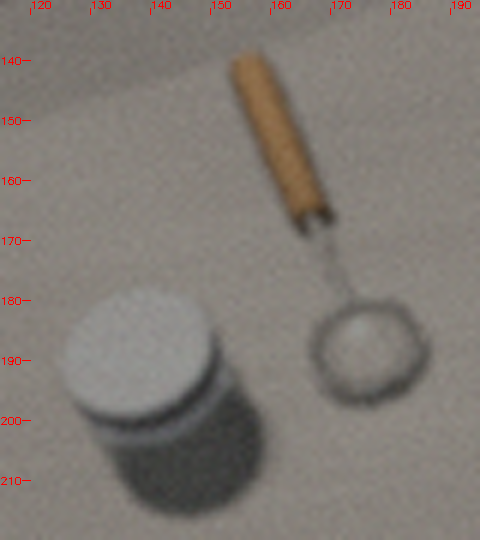

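View pics/c3.png

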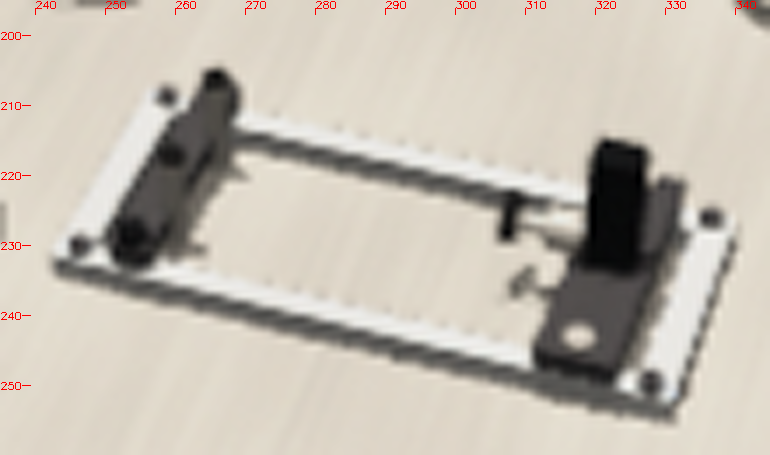

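View pics/c4.png

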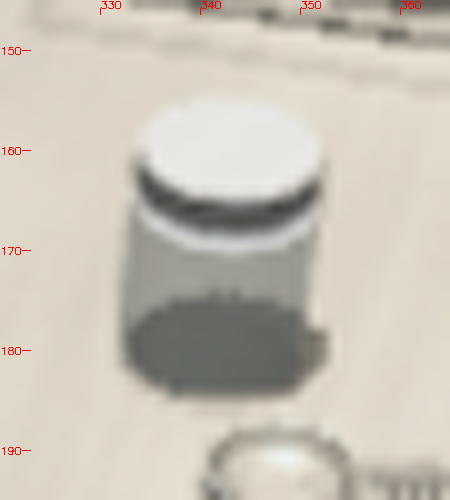

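Run:
```python
from h import *
import pickle
S=pickle.load(open("scene0.pkl","rb"));D=pickle.load(open("side0.pkl","rb"))
print("jar lid",atz(S,138,188.8,.08),atz(D,343,160,.08))
print("tab top",atz(S,264.5,166.5,.085),atz(D,324,215.5,.085))
for u,v,f in [(253.2,265.3,S),(298,260,S),(257.5,208.5,D),(245,230,D),(325.8,249.5,D),(335,226,D)]: print("bolt",atz(f,u,v,.016))
for u,v in [(261.8,242.5),(285,240)]: print("post top",atz(S,u,v,.055))
for u,v in [(264.5,206.5),(259,216.5)]: print("post top side",atz(D,u,v,.055))
```

```text
jar lid [ 0.47370351 -0.29067017  0.08      ] [ 0.46421599 -0.2849176   0.08      ]
tab top [0.46429722 0.0061279  0.085     ] [0.46270007 0.00512517 0.085     ]
bolt [ 0.67642221 -0.05160934  0.016     ]
bolt [0.67993604 0.04798045 0.016     ]
bolt [ 0.67449951 -0.04729379  0.016     ]
bolt [0.67738842 0.05335001 0.016     ]
bolt [0.44040911 0.06246106 0.016     ]
bolt [ 0.43523663 -0.03822246  0.016     ]
post top [ 0.64342517 -0.0258886   0.055     ]
post top [0.64565571 0.02458798 0.055     ]
post top side [ 0.64169258 -0.01811341  0.055     ]
post top side [0.64261654 0.02829172 0.055     ]
```

```bash
cat >> h.py <<'E'
def quat(psi): return [0,float(np.cos(psi/2)),float(np.sin(psi/2)),0]
E
python3 - <<'E'
from h import *
import pickle
W=pickle.load(open("wrist0.pkl","rb"))
S=pickle.load(open("scene0.pkl","rb"))
print(np.array(W["R"]).T[:,2])
print("spoon bowl",atz(S,175,188.5,.01),"oven front",atz(S,62,230,0), atz(S,60,130,0))
for psi in(-.04,np.pi-.04,-np.pi-.04):
  for p in [(.47,-.288,.04),(.47,-.288,.25),(.62,0,.04),(.62,0,.25),(.42,0.01,.04)]:
    try:q=env.inverse_kinematics(p,quat(psi))
    except Exception as e:q=repr(e)
    print(psi,p,None if q is None else np.round(q,2))
E
```

```text
[-0.28078695 -0.1260484  -0.95145704]
spoon bowl [ 0.43749264 -0.22014587  0.01      ] oven front [ 0.50509292 -0.50611143  0.        ] [ 0.16483302 -0.55762543  0.        ]
-0.04 (0.47, -0.288, 0.04) [-0.76  0.28  1.91 -0.    0.95  0.86]
-0.04 (0.47, -0.288, 0.25) [-0.76 -0.    1.79 -0.    1.35  0.86]
-0.04 (0.62, 0, 0.04) [-0.18  0.41  1.73 -0.    1.    1.43]
-0.04 (0.62, 0, 0.25) [-0.18  0.16  1.62 -0.    1.36  1.43]
-0.04 (0.42, 0.01, 0.04) [-0.25 -0.01  2.24 -0.    0.92  1.36]
3.101592653589793 (0.47, -0.288, 0.04) [-0.76  0.28  1.91 -0.    0.95 -2.29]
3.101592653589793 (0.47, -0.288, 0.25) [-0.76 -0.    1.79 -0.    1.35 -2.29]
3.101592653589793 (0.62, 0, 0.04) [-0.18  0.41  1.73 -0.    1.   -1.71]
3.101592653589793 (0.62, 0, 0.25) [-0.18  0.16  1.62 -0.    1.36 -1.71]
3.101592653589793 (0.42, 0.01, 0.04) [-0.25 -0.01  2.24 -0.    0.92 -1.78]
-3.181592653589793 (0.47, -0.288, 0.04) [-0.76  0.28  1.91 -0.    0.95 -2.29]
-3.181592653589793 (0.47, -0.288, 0.25) [-0.76 -0.    1.79 -0.    1.35 -2.29]
-3.181592653589793 (0.62, 0, 0.04) [-0.18  0.41  1.73 -0.    1.   -1.71]
-3.181592653589793 (0.62, 0, 0.25) [-0.18  0.16  1.62 -0.    1.36 -1.71]
-3.181592653589793 (0.42, 0.01, 0.04) [-0.25 -0.01  2.24 -0.    0.92 -1.78]
```

Run:
```python
from h import *
import pickle
S=pickle.load(open("scene0.pkl","rb"))
print("tall",atz(S,311,280,.15))
q=quat(np.pi-.04)
env.move_to([.47,-.288,.24],q); f=snap("wrist","w1.png",None,1.4); pickle.dump(f,open("w1.pkl","wb")); print(env.read_time_s())
env.move_to([.56,0,.22],q); f=snap("wrist","w2.png",None,1.4); pickle.dump(f,open("w2.pkl","wb")); print(env.read_time_s(),env.read_force())
```

```text
tall [0.779745   0.05050394 0.15      ]
2.0333
3.2417 [0.11873963 0.11413812 0.48876437]
```

View pics/w1.png

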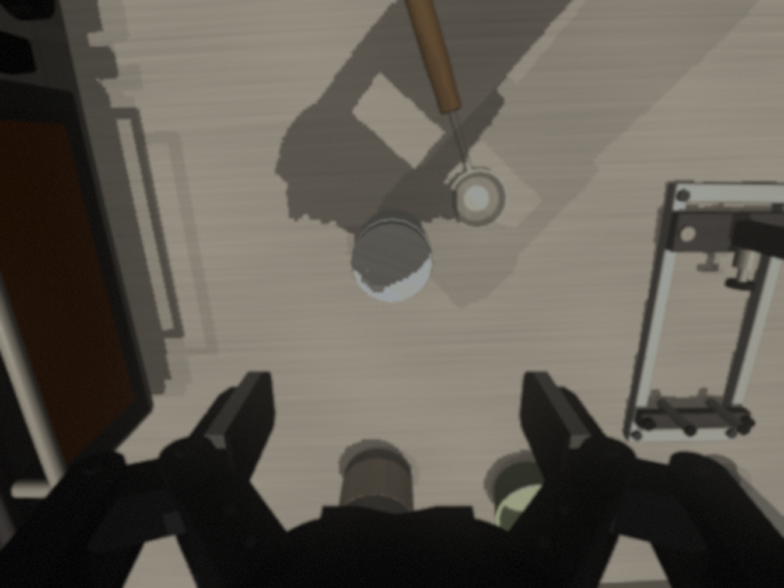

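View pics/w2.png

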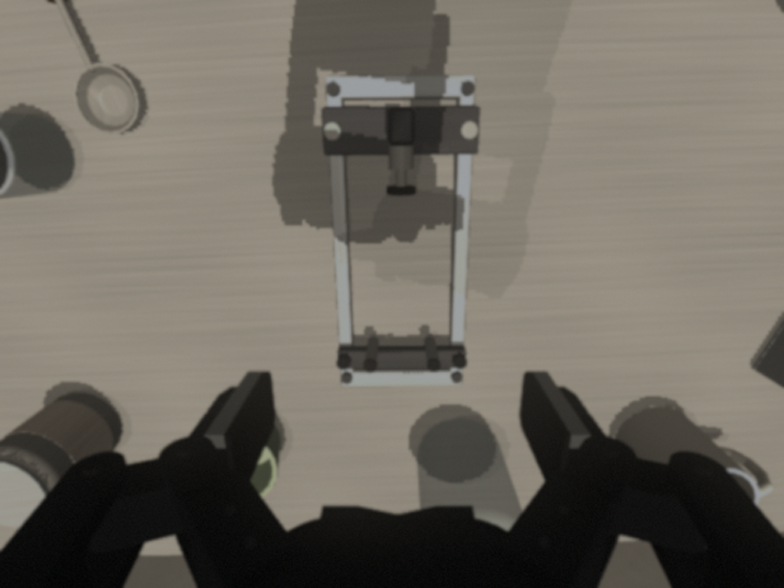

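w1 shows the jar lid at about (391,260), with the spoon bowl at (477,197) clear of it. w2 shows the whole holder, with the tab at (400,125), the pad at (400,190) and the posts at about (370,345) and (430,345). I'll enlarge these for measuring.

```bash
cat >> h.py <<'E'
def crop(pk,x0,y0,x1,y1,s,o):
    import pickle
    im=pickle.load(open(pk,"rb"))["img"][y0:y1,x0:x1,::-1]
    im=cv2.resize(im,None,fx=s,fy=s,interpolation=cv2.INTER_CUBIC)
    for x in range(x0-x0%10+10,x1,10): cv2.putText(im,str(x),((x-x0)*s,8),0,.35,(0,0,255)); cv2.line(im,((x-x0)*s,8),((x-x0)*s,14),(0,0,255))
    for y in range(y0-y0%10+10,y1,10): cv2.putText(im,str(y),(0,(y-y0)*s+4),0,.35,(0,0,255)); cv2.line(im,(22,(y-y0)*s),(30,(y-y0)*s),(0,0,255))
    cv2.imwrite("pics/"+o,im)
E
python3 -c "
from h import *
crop('w1.pkl',240,145,320,225,7,'d1.png')
crop('w2.pkl',220,45,350,145,6,'d2.png')
crop('w2.pkl',230,220,345,285,6,'d3.png')"
```

```text
(no output)
```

View pics/d1.png

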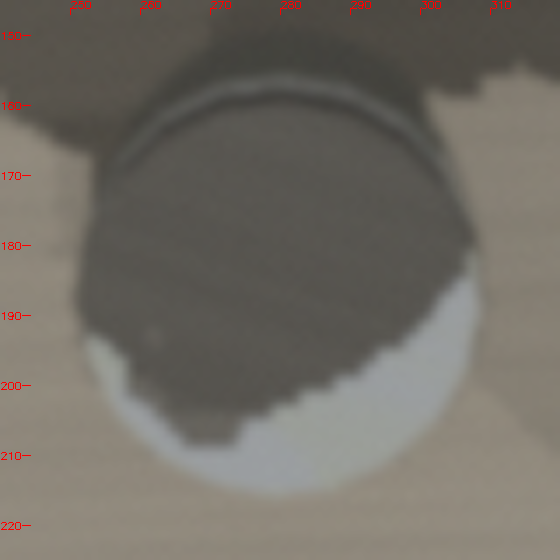

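View pics/d2.png

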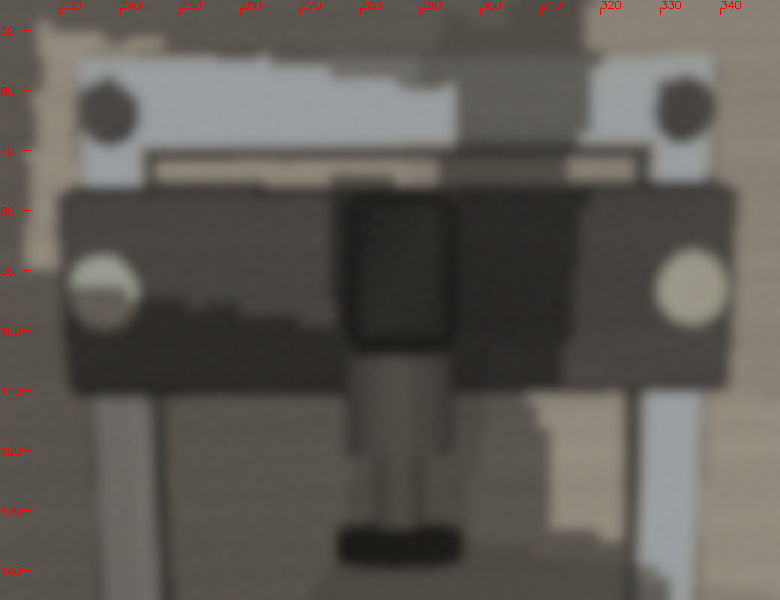

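View pics/d3.png

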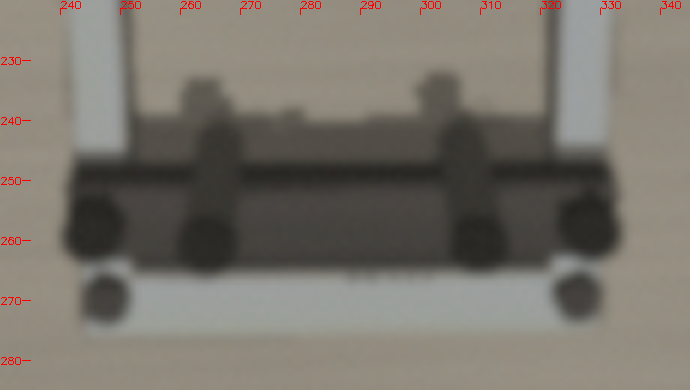

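Run:
```python
from h import *
import pickle
from scipy.optimize import least_squares
W1=pickle.load(open("w1.pkl","rb"));W=pickle.load(open("w2.pkl","rb"))
S=pickle.load(open("scene0.pkl","rb"));D=pickle.load(open("side0.pkl","rb"))
print("jar",atz(W1,279.9,187.2,.08)); 
pts=[(233.3,54.7,-.165,-.056),(338.8,54.2,-.165,.056),(243.7,276.3,.095,-.056),(330.5,275.3,.095,.056)]
P=np.array([atz(W,u,v,.014)[:2] for u,v,_,_ in pts]);L=np.array([p[2:] for p in pts]);print(P)
# image view flips? fit both signs handled by geometry
def T(p,l): c,s=np.cos(p[2]),np.sin(p[2]); return p[:2]+np.c_[c*l[:,0]-s*l[:,1],s*l[:,0]+c*l[:,1]]
r=least_squares(lambda p:(T(p,L)-P).ravel(),[.588,0,0]);print(r.x,r.fun*1000)
p=r.x
def inv(X): c,s=np.cos(p[2]),np.sin(p[2]); d=X[:2]-p[:2]; return np.round(1000*np.array([c*d[0]+s*d[1],-s*d[0]+c*d[1]]),1)
for n,u,v,z in [("postL",264.5,260.7,.055),("postR",310,260.7,.055),("tab",286.7,90.2,.085),("b",238,63.7,.016),("b",334.2,63.2,.016),("b",247.7,269.8,.016),("b",326.2,269.3,.016)]: print(n,inv(atz(W,u,v,z)))
print("scene: tab",inv(atz(S,264.5,166.5,.085)),inv(atz(D,324,215.5,.085)),[inv(atz(S,u,v,.055)) for u,v in [(261.8,242.5),(285,240)]],[inv(atz(D,u,v,.055)) for u,v in [(264.5,206.5),(259,216.5)]])
```

```text
jar [ 0.46605864 -0.29182668  0.08      ]
[[ 0.42443702 -0.04755145]
 [ 0.42841612  0.06177156]
 [ 0.68388518 -0.05747406]
 [ 0.68700031  0.05449435]]
[ 0.59091559  0.00165487 -0.03301245] [-0.27988996 -1.31709966 -0.56227015  1.29886236  0.13028301  0.02383533
  0.7118771  -0.00559803]
postL [ 51.2 -25.5]
postR [51.6 25.3]
tab [-125.4   -0.2]
b [-155.8  -49.9]
b [-155.5   50. ]
b [ 84.3 -50.2]
b [84.4 49.8]
scene: tab [-126.7    0.3] [-128.3   -0.8] [array([ 53.4, -25.8]), array([54. , 24.7])] [array([ 51.4, -18.1]), array([50.8, 28.3])]
```

```bash
cat >> h.py <<'E'
NX,NY,NPSI=0.5909,0.0017,-0.033
Q=quat(np.pi+NPSI)
def nest(x,y,z): c,s=np.cos(NPSI),np.sin(NPSI); return [NX+c*x-s*y,NY+s*x+c*y,z]
def innest(X): c,s=np.cos(NPSI),np.sin(NPSI); d=np.array(X)[:2]-[NX,NY]; return np.round(1000*np.array([c*d[0]+s*d[1],-s*d[0]+c*d[1],X[2]]),2)
E
python3 - <<'E'
from h import *
import pickle
j=[.466,-.2918]
env.move_to(j+[.14],Q)
f0=env.read_force()
print(env.move_straight(j+[.037],feed=.1,until_force=6),env.read_tool_pos(),env.read_force()-f0)
gripper_to(0.0,25); print("w",env.read_width(),env.read_force()-f0,env.read_time_s())
f=snap("wrist","w3.png",None,1.4)
E
```

```text
False [ 0.46652289 -0.29227807  0.03777891] [0.29019552 0.16534594 0.01158167]
w 0.7189821762626221 [-0.92802428 -0.58987032  2.72671173] 5.9833
```

View pics/w3.png

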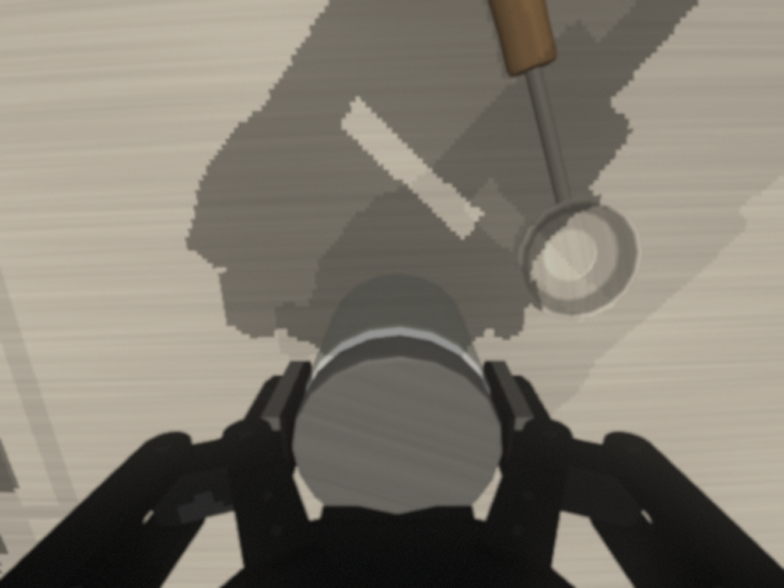

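The jar is centred between the pads and the width of 0.72 (about 61 mm) matches the glass. Next I'll lift it and carry it to the holder, and stop above it for a check.

Run:
```python
from h import *
import pickle
print(env.read_tool_pos())
env.move_straight([.466,-.2918,.15],feed=.1); print(env.read_width(),env.read_force())
env.move_straight(nest(.016,0,.15),feed=.2)
env.move_straight(nest(.016,0,.08),feed=.1)
print(innest(env.read_tool_pos()),env.read_width(),env.read_force(),env.read_time_s())
f=snap("wrist","w4.png",None,1.4);pickle.dump(f,open("w4.pkl","wb"))
f=snap("side","s4.png",(200,150,360,270),5);pickle.dump(f,open("s4.pkl","wb"))
```

```text
[ 0.46649001 -0.2923971   0.0378437 ]
0.7144007690865845 [ 1.12680698 -0.43013876 -3.32835417]
[16.65 -0.09 80.69] 0.7163298525502397 [-0.02364866 -0.28366793 -3.00943375] 9.9417
```

View pics/w4.png

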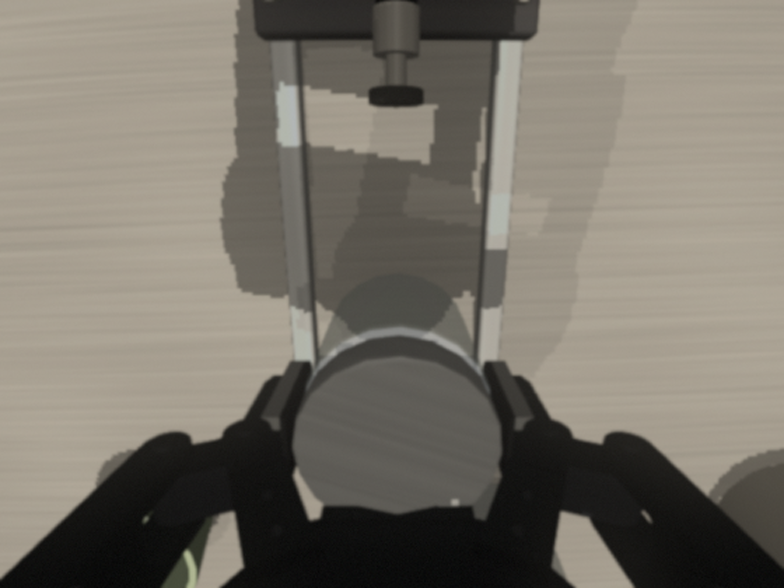

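View pics/s4.png

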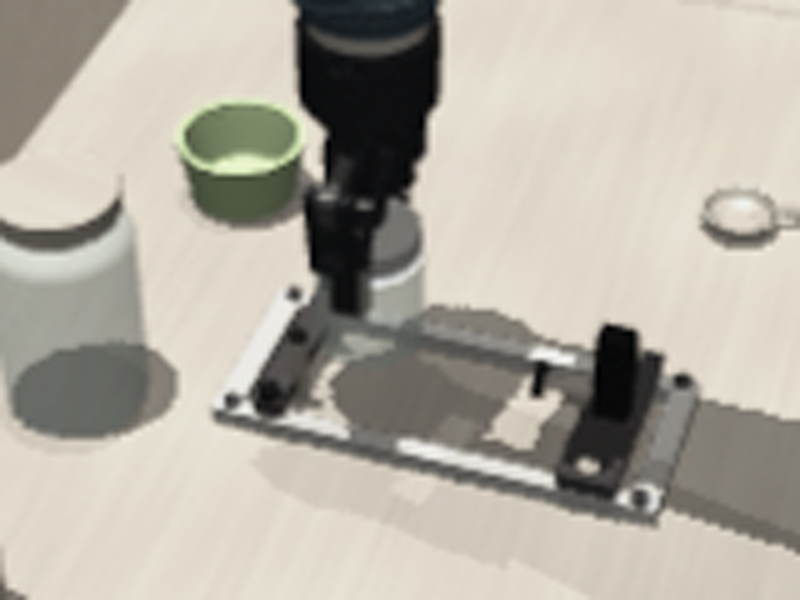

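Run:
```python
from h import *
import pickle
W=pickle.load(open("w4.pkl","rb"))
print(innest(atz(W,397/1.4,435/1.4,.1228)))
b=[.016,0]
print(env.move_straight(nest(*b,.048),feed=.06,until_force=6))
f0=env.read_force();print(f0)
print(env.move_straight(nest(*b,.0365),feed=.02,until_force=1.5))
print(innest(env.read_tool_pos()),env.read_force()-f0,env.read_time_s())
```

```text
[ 1.196e+01 -6.000e-02  1.228e+02]
False
[-0.27639898 -0.03954403 -1.90587498]
True
[15.88  0.06 37.86] [0.70153687 1.17455551 6.56150598] 11.2417
```

Run:
```python
from h import *
import pickle
gripper_to(0.95); print(env.read_width(),env.read_force(),env.read_tool_pos()[2])
env.move_straight(nest(.016,0,.13),feed=.1)
env.move_straight(nest(-.03,0,.19),feed=.2)
gripper_to(0.0,40)
f=snap("wrist","w5.png",None,1.4);pickle.dump(f,open("w5.pkl","wb"))
print(env.read_time_s(),env.read_width())
```

```text
0.9514755971935095 [ 0.12535798  0.62650384 -0.2418295 ] 0.03608627605776247
13.975 0.0037857038144174723
```

View pics/w5.png

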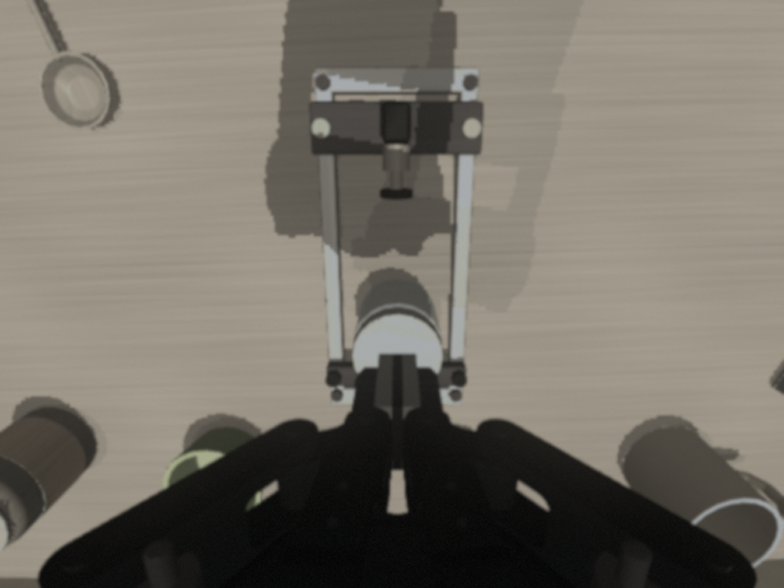

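w5 shows the jar standing between the rails at about (397,345), short of the posts, with the fingers shut. Next I'll nudge it slowly from behind.

Run:
```python
from h import *
env.move_straight(nest(-.045,0,.12),feed=.2)
print(env.move_straight(nest(-.045,0,.026),feed=.1,until_force=6))
f0=env.read_force()
x=-.045
print(env.move_straight(nest(-.034,0,.026),feed=.02,until_force=3), env.read_force()-f0)
hit=False
for k in range(10):
    x=innest(env.read_tool_pos())[0]/1000
    r=env.move_straight(nest(min(x+.003,-.002),0,.026),feed=.006,until_force=2.5)
    fr=env.read_force()-f0
    print(r,innest(env.read_tool_pos()),np.round(fr,2),env.read_time_s())
    if abs(fr[0])>3.5 or (r and x>-.022): break
```

```text
False
False [-0.5375503   0.65256209  0.45015761]
False [-31.08   0.    25.98] [-1.6   0.12  1.01] 16.9083
False [-2.810e+01  1.000e-02  2.597e+01] [0.62 1.03 1.57] 17.5583
False [-25.29   0.04  25.89] [-1.9   0.51  1.34] 18.2083
False [-2.224e+01  1.000e-02  2.593e+01] [-1.55  0.7   0.6 ] 18.825
True [-21.97   0.17  25.24] [-2.91 -0.15  1.32] 19.1917
True [-22.01   0.32  24.61] [-3.21  0.6   2.58] 19.6417
```

Run:
```python
from h import *
import pickle
F=[]
for _ in range(10): env.dwell(.03);F.append(env.read_force())
print(np.mean(F,0),np.std(F,0),innest(env.read_tool_pos()))
f=snap("side","s6.png",(230,180,350,260),6);pickle.dump(f,open("s6.pkl","wb"))
f=snap("wrist","w6.png",None,1.4);pickle.dump(f,open("w6.pkl","wb"))
```

```text
[-1.9740669   0.01223031  0.6541975 ] [0.43114649 0.46180366 0.36302966] [-22.62   0.4   24.11]
```

View pics/s6.png

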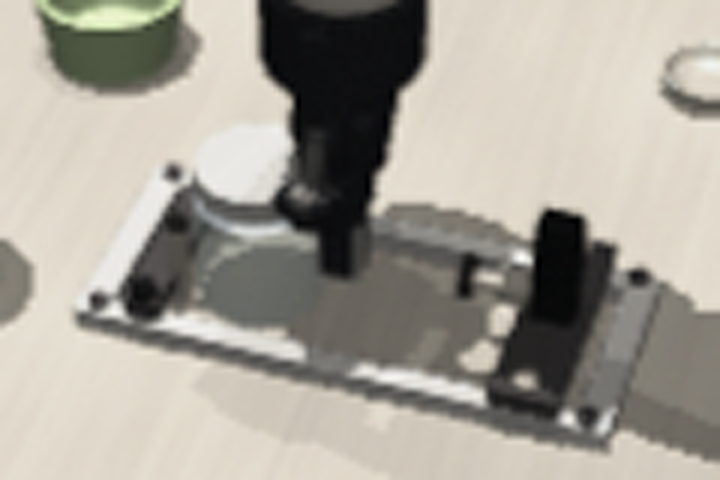

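View pics/w6.png

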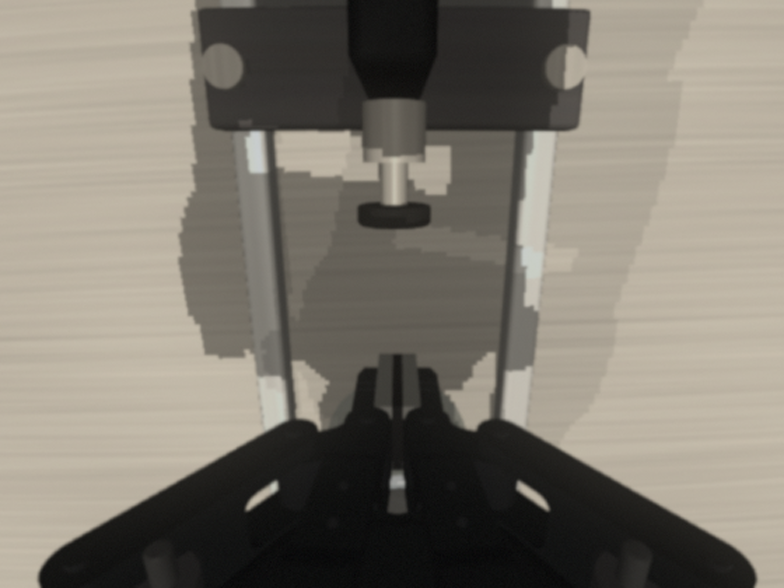

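Run:
```python
from h import *
def mf(n=6):
    F=[]
    for _ in range(n): F.append(env.read_force()); env.dwell(.015)
    return np.mean(F,0)
x=-.0225
for k in range(14):
    x+=.0007
    r=env.move_straight(nest(x,0,.026),feed=.01,until_force=5)
    fr=mf(); print(r,round(x*1000,1),innest(env.read_tool_pos()),np.round(fr,2),round(env.read_time_s(),2))
    if fr[0]<-4.5: break
```

```text
False -21.8 [-2.176e+01  2.000e-02  2.603e+01] [-0.82  0.34 -0.42] 20.51
False -21.1 [-2.131e+01  2.000e-02  2.591e+01] [-2.73  0.25  0.57] 20.86
False -20.4 [-20.99   0.09  25.79] [-5.07  0.35  1.97] 21.21
```

Run:
```python
from h import *
import pickle
f=snap("scene","c7.png",(230,150,320,280),4);pickle.dump(f,open("c7.pkl","wb"))
f=snap("side","s7.png",(230,170,330,260),7);pickle.dump(f,open("s7.pkl","wb"))
print(env.read_force(),innest(env.read_tool_pos()))
```

```text
[-4.73343154  0.65295557  2.36639693] [-20.99   0.06  25.79]
```

View pics/c7.png

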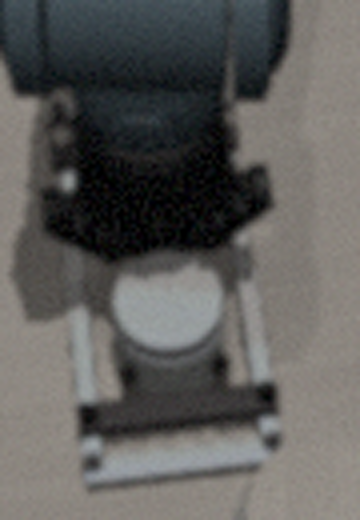

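View pics/s7.png

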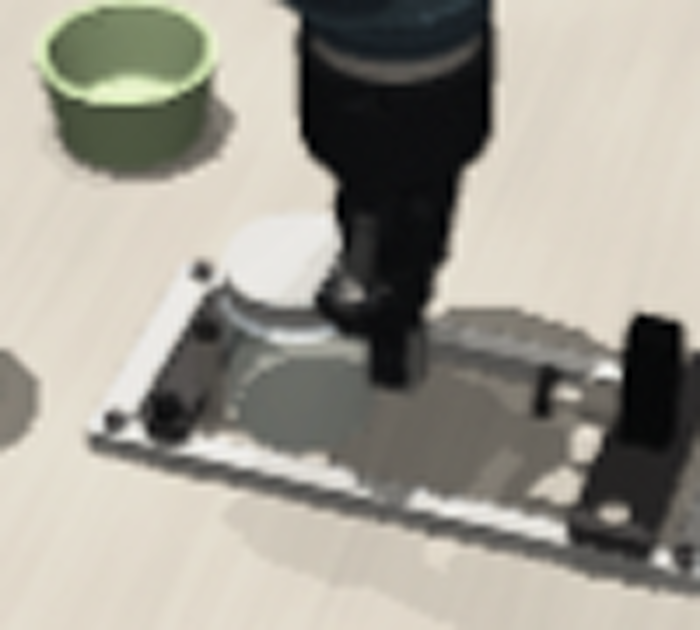

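Run:
```python
from h import *
import pickle
S=pickle.load(open("c7.pkl","rb"));D=pickle.load(open("s7.pkl","rb"))
a=np.linspace(0,2*np.pi,73)
for x in (20,23,26,29):
    for f,n,(x0,y0,s) in((S,"scene",(230,150,4)),(D,"side",(230,170,7))):
        P=np.array([proj(f,nest(x/1000+.03*np.cos(t),.03*np.sin(t),.08)) for t in a]);P=(P-[x0,y0])*s
        print(n,x,"u",P[:,0].min().round(),P[:,0].max().round(),"v",P[:,1].min().round(),P[:,1].max().round())
```

```text
scene 20 u 111.0 222.0 v 241.0 338.0
side 20 u 223.0 373.0 v 204.0 300.0
scene 23 u 111.0 223.0 v 245.0 343.0
side 23 u 216.0 366.0 v 203.0 298.0
scene 26 u 112.0 223.0 v 250.0 348.0
side 26 u 209.0 358.0 v 201.0 296.0
scene 29 u 112.0 224.0 v 255.0 353.0
side 29 u 202.0 351.0 v 200.0 295.0
```

Run:
```python
from h import *
import pickle
env.move_straight(nest(-.035,0,.026),feed=.05)
env.move_straight(nest(-.035,0,.12),feed=.2)
env.move_straight(nest(.11,0,.2),feed=.25)
f=snap("wrist","w8.png",None,1.4);pickle.dump(f,open("w8.pkl","wb"))
print(env.read_time_s(),innest(-np.array(f["R"]).T@f["t"]))
crop("w8.pkl",215,100,350,230,5,"d8.png")
for z,x,y in [(.055,.0515,.0255),(.055,.0515,-.0255),(.08,.026,0),(.014,.095,.056)]: print(proj(f,nest(x,y,z)))
```

```text
23.225 [ 3.2120e+01 -2.1000e-01  3.4142e+02]
[310.81674212 137.45604371]
[255.03160392 137.43697739]
[282.95414149 107.55475771]
[334.58323761 175.91239019]
```

View pics/w8.png

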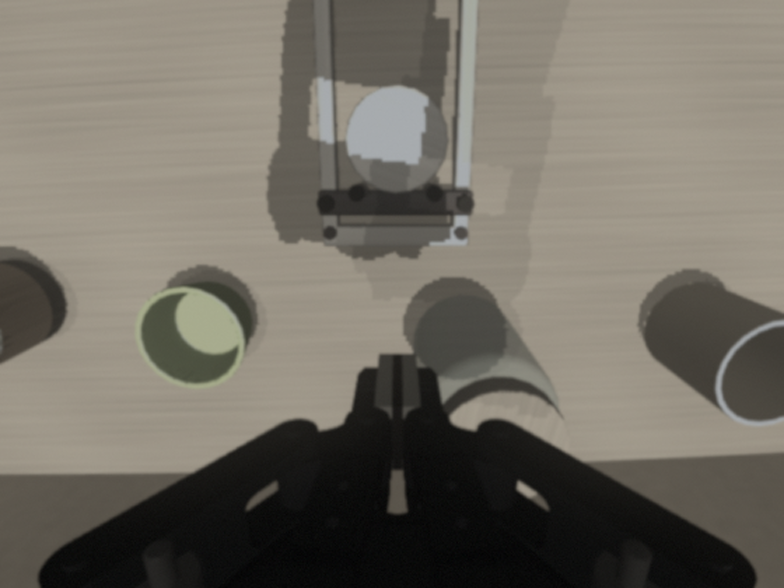

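View pics/d8.png

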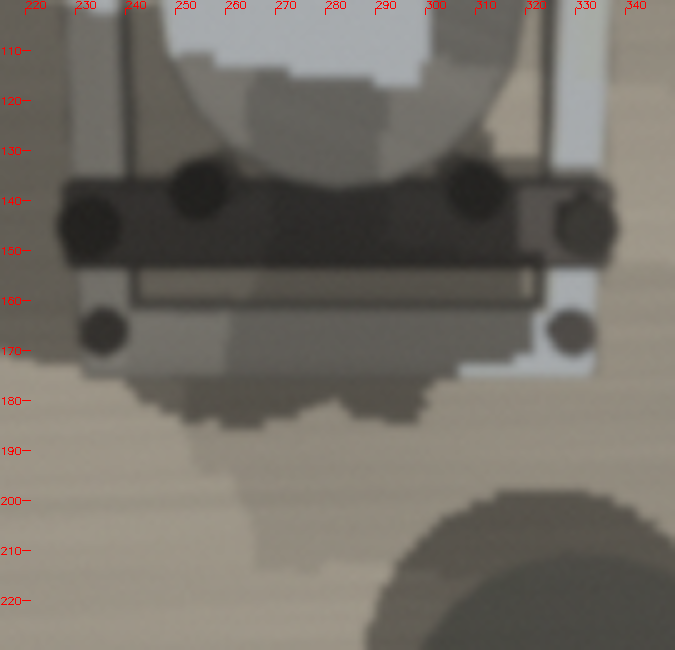

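Run:
```python
from h import *
import pickle
f=pickle.load(open("w8.pkl","rb"))
crop("w8.pkl",235,50,335,150,6,"e8.png")
for n,u,v,z in [("lid",283.6,98.9,.08),("lidbot",282.4,137.6,.08),("lidtop",283.6,60.7,.08),("p",254.6,137.6,.055),("p",310.4,138,.055)]: print(n,innest(atz(f,u,v,z)))
```

```text
lid [19.32  0.52 80.  ]
lidbot [49.95 -0.46 80.  ]
lidtop [-9.13  0.5  80.  ]
p [ 51.65 -25.9   55.  ]
p [51.99 25.13 55.  ]
```

View pics/e8.png

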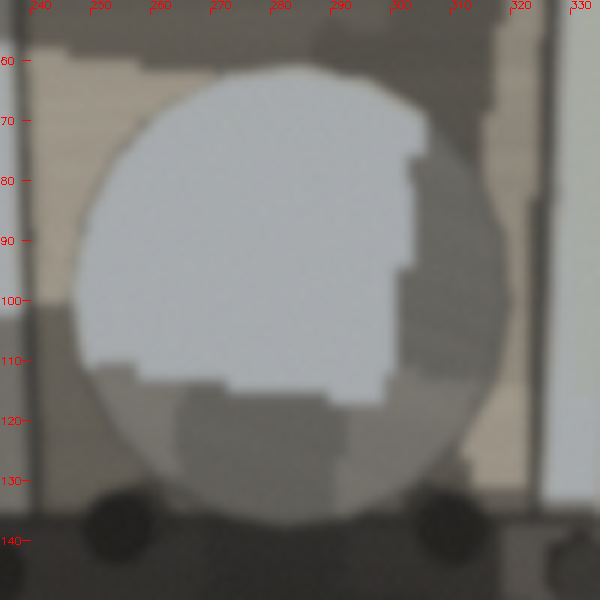

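Run:
```python
from h import *
import pickle
f=pickle.load(open("w8.pkl","rb"));W=pickle.load(open("w2.pkl","rb"))
for v in (135.5,136.5,153): print(innest(atz(f,282,v,.027)),innest(atz(f,240,v,.027)))
# w2 d3: crossbar front top edge v=220+180/6, back 220+268/6
for u,v in ((285,250),(285,248),(285,264.5)): print("w2",innest(atz(W,u,v,.027)))
for z in(.06,.055,.05,.045,.04): print(z,innest(atz(f,254.6,137.6,z)),innest(atz(W,264.5,260.7,z)))
```

```text
[51.5  -0.91 27.  ] [ 51.47 -42.99  27.  ]
[52.48 -0.91 27.  ] [ 52.45 -43.03  27.  ]
[68.91 -0.92 27.  ] [ 68.89 -43.67  27.  ]
w2 [51.65 -2.54 27.  ]
w2 [49.01 -2.52 27.  ]
w2 [71.2  -2.66 27.  ]
0.06 [ 51.3  -25.45  60.  ] [ 48.6  -25.22  60.  ]
0.055 [ 51.65 -25.9   55.  ] [ 51.21 -25.59  55.  ]
0.05 [ 51.99 -26.35  50.  ] [ 53.82 -25.95  50.  ]
0.045 [ 52.33 -26.8   45.  ] [ 56.43 -26.32  45.  ]
0.04 [ 52.67 -27.24  40.  ] [ 59.04 -26.68  40.  ]
```

Run:
```python
from h import *
import pickle
W=pickle.load(open("w2.pkl","rb"));f=pickle.load(open("w8.pkl","rb"))
for px in(.0515,.0463):
  for z in (0,.015,.027,.055):
    for o in (-.005,0,.005): print(px,z,o,"w2",proj(W,nest(px+o,.0255,z)).round(1),"w8",proj(f,nest(px+o,.0255,z)).round(1))
for z in (0,.015,.027): print("bar",z,[(proj(W,nest(x,0,z))[1].round(1),proj(f,nest(x,0,z))[1].round(1)) for x in(.0415,.0515,.0575,.07)])
crop("w2.pkl",255,225,320,280,12,"e2.png")
```

```text
0.0515 0 -0.005 w2 [306.7 237. ] w8 [306.5 129.2]
0.0515 0 0 w2 [306.7 240.6] w8 [306.4 134. ]
0.0515 0 0.005 w2 [306.6 244.1] w8 [306.3 138.6]
0.0515 0.015 -0.005 w2 [307.6 241.8] w8 [307.5 129.9]
0.0515 0.015 0 w2 [307.5 245.5] w8 [307.4 134.8]
0.0515 0.015 0.005 w2 [307.5 249.2] w8 [307.3 139.7]
0.0515 0.027 -0.005 w2 [308.3 245.9] w8 [308.5 130.4]
0.0515 0.027 0 w2 [308.3 249.7] w8 [308.4 135.5]
0.0515 0.027 0.005 w2 [308.2 253.5] w8 [308.2 140.6]
0.0515 0.055 -0.005 w2 [310.3 256.6] w8 [311.  131.8]
0.0515 0.055 0 w2 [310.2 260.6] w8 [310.8 137.5]
0.0515 0.055 0.005 w2 [310.1 264.6] w8 [310.7 143. ]
0.0463 0 -0.005 w2 [306.8 233.3] w8 [306.6 124.3]
0.0463 0 0 w2 [306.7 236.9] w8 [306.5 129. ]
0.0463 0 0.005 w2 [306.7 240.4] w8 [306.4 133.8]
0.0463 0.015 -0.005 w2 [307.7 237.9] w8 [307.6 124.7]
0.0463 0.015 0 w2 [307.6 241.7] w8 [307.5 129.7]
0.0463 0.015 0.005 w2 [307.5 245.4] w8 [307.4 134.6]
0.0463 0.027 -0.005 w2 [308.4 241.9] w8 [308.6 125. ]
0.0463 0.027 0 w2 [308.4 245.8] w8 [308.5 130.2]
0.0463 0.027 0.005 w2 [308.3 249.6] w8 [308.4 135.3]
0.0463 0.055 -0.005 w2 [310.4 252.3] w8 [311.1 126. ]
0.0463 0.055 0 w2 [310.3 256.4] w8 [311.  131.6]
0.0463 0.055 0.005 w2 [310.2 260.4] w8 [310.8 137.2]
bar 0 [(np.float64(233.6), np.float64(124.4)), (np.float64(240.7), np.float64(133.9)), (np.float64(245.0), np.float64(139.6)), (np.float64(253.7), np.float64(151.1))]
bar 0.015 [(np.float64(238.2), np.float64(124.8)), (np.float64(245.7), np.float64(134.8)), (np.float64(250.1), np.float64(140.6)), (np.float64(259.1), np.float64(152.7))]
bar 0.027 [(np.float64(242.3), np.float64(125.2)), (np.float64(249.9), np.float64(135.5)), (np.float64(254.4), np.float64(141.6)), (np.float64(263.6), np.float64(154.1))]
```

View pics/e2.png

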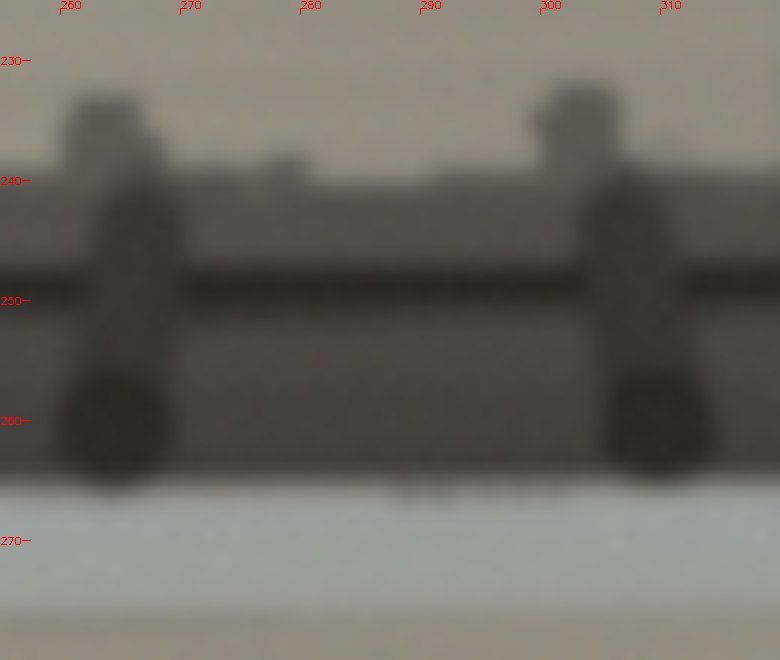

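Run:
```python
from h import *
def mf(n=6):
    F=[]
    for _ in range(n): F.append(env.read_force()); env.dwell(.015)
    return np.mean(F,0)
env.move_straight(nest(-.035,0,.12),feed=.3)
env.move_straight(nest(-.035,0,.031),feed=.12,until_force=6)
f0=mf(); print("f0",f0)
env.move_straight(nest(-.0245,0,.031),feed=.03,until_force=4)
x=-.0235
for k in range(14):
    x+=.0006
    r=env.move_straight(nest(x,0,.031),feed=.01,until_force=4)
    fr=mf()-f0; print(r,round(x*1000,1),innest(env.read_tool_pos()),np.round(fr,2),round(env.read_time_s(),2))
    if fr[0]<-7: break
```

```text
f0 [-0.31862657  0.14759332 -0.13555541]
False -22.9 [-23.23   0.06  30.78] [-0.7  -0.28  0.11] 25.82
False -22.3 [-22.33   0.    31.  ] [-1.37  0.23  0.25] 26.18
False -21.7 [-2.170e+01  1.000e-02  3.099e+01] [-0.61  0.02  0.56] 26.52
False -21.1 [-2.123e+01  3.000e-02  3.091e+01] [-1.78  0.01  0.46] 26.88
False -20.5 [-20.84   0.05  30.86] [-3.64  0.05  1.45] 27.23
False -19.9 [-20.76   0.1   30.76] [-5.76  0.1   2.85] 27.57
False -19.3 [-20.71   0.15  30.63] [-7.86  0.09  4.08] 27.93
```

Run:
```python
from h import *
import pickle
env.move_straight(nest(-.035,0,.031),feed=.06)
env.move_straight(nest(-.035,0,.13),feed=.25)
env.move_straight(nest(.085,0,.13),feed=.3)
f=snap("wrist","w9.png",None,1.4);pickle.dump(f,open("w9.pkl","wb"))
print(env.read_time_s(),innest(-np.array(f["R"]).T@f["t"]))
crop("w9.pkl",215,140,350,260,5,"d9.png")
```

```text
29.4833 [ 7.530e+00 -2.500e-01  2.713e+02]
```

View pics/w9.png

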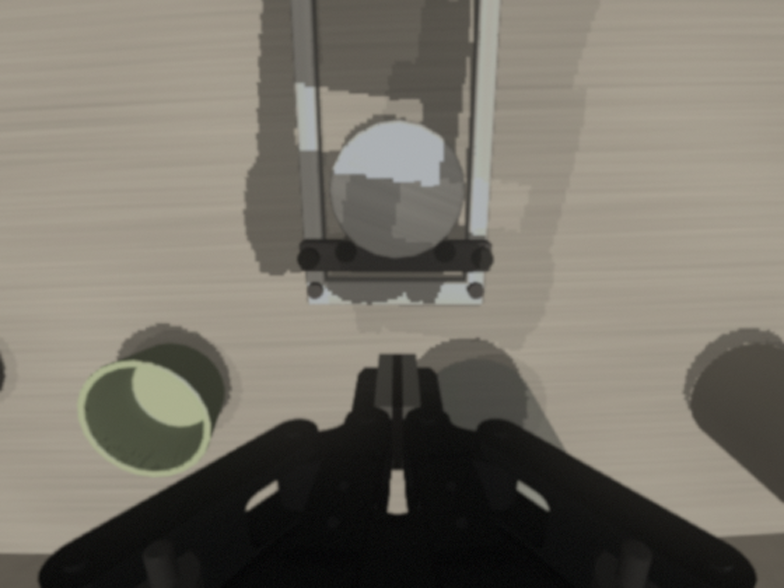

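View pics/d9.png

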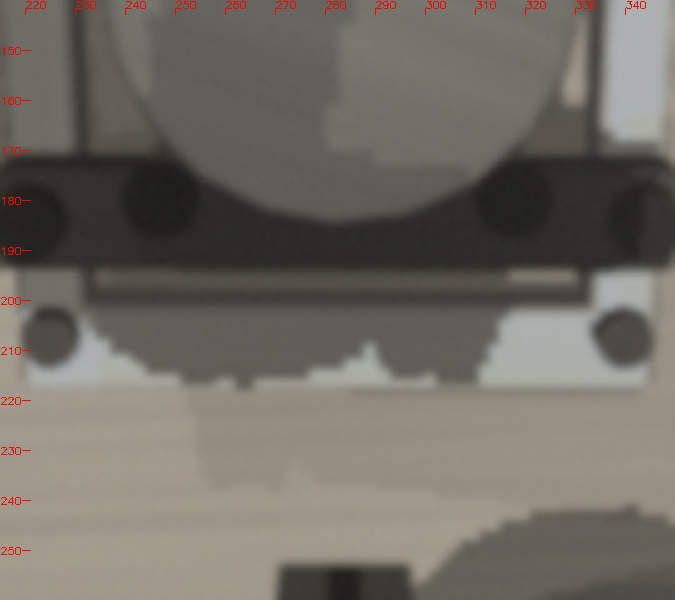

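Run:
```python
from h import *
import pickle
f=pickle.load(open("w9.pkl","rb"))
for n,u,v,z in [("lidbot",284.5,184.5,.08),("lidtop",284.5,86,.08),("lidL",237.1,135,.08),("lidR",332.1,135,.08),("p",247,180,.055),("p",317.8,180,.055),("barfront",285,171.7,.027),("barback",285,193,.027),("corner",220,217.5,.014),("corner",344.5,217.5,.014)]: print(n,innest(atz(f,u,v,z)))
```

```text
lidbot [49.82  0.9  80.  ]
lidtop [-9.01  0.81 80.  ]
lidL [ 18.99 -28.03  80.  ]
lidR [18.97 29.88 80.  ]
p [ 52.04 -25.87  55.  ]
p [52.04 24.96 55.  ]
barfront [51.03  1.61 27.  ]
barback [68.67  1.64 27.  ]
corner [ 94.26 -55.83  14.  ]
corner [94.28 54.58 14.  ]
```

Run:
```python
from h import *
import pickle
env.move_straight(nest(-.10,0,.2),feed=.3)
f=snap("scene","c10.png",(230,150,320,280),4);pickle.dump(f,open("c10.pkl","wb"))
f=snap("side","s10.png",(230,170,330,260),7);pickle.dump(f,open("s10.pkl","wb"))
print(env.read_time_s())
```

```text
30.3917
```

View pics/c10.png

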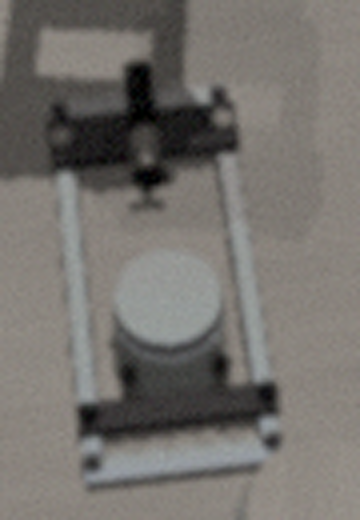

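View pics/s10.png

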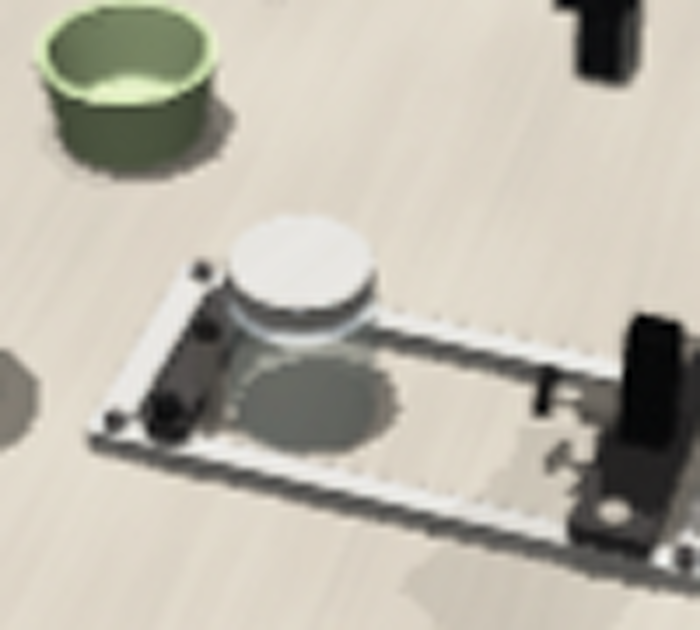

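Run:
```python
import pickle,cv2,numpy as np
for a,b,(x0,y0,x1,y1) in (("s7.pkl","s10.pkl",(256,198,276,222)),("c7.pkl","c10.pkl",(252,222,292,242))):
    A=cv2.cvtColor(pickle.load(open(a,"rb"))["img"],6).astype(np.float32);B=cv2.cvtColor(pickle.load(open(b,"rb"))["img"],6).astype(np.float32)
    m=6;t=A[y0:y1,x0:x1];s=10
    T=cv2.resize(t,None,fx=s,fy=s,interpolation=2);R=cv2.resize(B[y0-m:y1+m,x0-m:x1+m],None,fx=s,fy=s,interpolation=2)
    r=cv2.matchTemplate(R,T,cv2.TM_CCOEFF_NORMED);_,v,_,l=cv2.minMaxLoc(r);print(a,v,(l[0]/s-m,l[1]/s-m))
```

```text
s7.pkl 0.9643297791481018 (0.09999999999999964, 0.09999999999999964)
c7.pkl 0.9016560316085815 (-0.09999999999999964, -1.2000000000000002)
```

Run:
```python
import pickle,cv2,numpy as np
g=lambda n:cv2.cvtColor(pickle.load(open(n,"rb"))["img"],6).astype(int)
for v in(206,208,210): 
  for n in("s7.pkl","s10.pkl"): print(v,n,g(n)[v,256:272])
for u in(268,272,276):
  for n in("c7.pkl","c10.pkl"): print(u,n,g(n)[228:246,u])
```

```text
206 s7.pkl [212 209 201 206 214 221 228 229 230 230 230 230 231 231 231 231]
206 s10.pkl [209 206 198 203 210 210 213 226 228 228 228 228 229 230 231 230]
208 s7.pkl [221 162  73  83 163 219 219 230 230 231 232 231 231 231 231 230]
208 s10.pkl [218 159  71  82 161 204 189 223 228 229 230 230 230 229 229 229]
210 s7.pkl [233 224 184 168 195 185 124 196 228 231 231 231 230 230 229 223]
210 s10.pkl [231 221 181 165 192 181  77 148 219 229 230 229 229 230 229 227]
268 c7.pkl [158 153 156 160 156 162 162 148 131  89  65  87  90  79  61  63  64  64]
268 c10.pkl [153 153 156 155 154 152 149 129  86  65  76  90  77  65  65  69  65  64]
272 c7.pkl [159 155 159 160 155 158 157 155 139 104  67  78  91  87  65  65  66  65]
272 c10.pkl [158 151 154 151 156 152 155 138 107  75  71  83  86  74  67  68  59  63]
276 c7.pkl [159 155 154 157 161 158 153 145 119  78  70  88  88  74  69  63  60  64]
276 c10.pkl [155 155 151 153 155 154 144 111  74  67  88  90  82  69  67  60  70  72]
```

Run:
```python
from h import *
import pickle
f=pickle.load(open("w4.pkl","rb"));g=pickle.load(open("w5.pkl","rb"));h=pickle.load(open("w9.pkl","rb"));k=pickle.load(open("w8.pkl","rb"));w6=pickle.load(open("w6.pkl","rb"))
print("w4 pad",innest(atz(f,396.5/1.4,97/1.4,.046)))
print("w5 pad",innest(atz(g,396.5/1.4,193/1.4,.046)),"bolts",innest(atz(g,322/1.4,82/1.4,.016)),innest(atz(g,470/1.4,82/1.4,.016)))
print("w6 pad",innest(atz(w6,394.5/1.4,212/1.4,.046)),"screws",innest(atz(w6,222/1.4,66/1.4,.028)),innest(atz(w6,566/1.4,66/1.4,.028)))
for n,F,v in(("w8",k,100),("w9",h,135),("w4",f,290/1.4),("w5",g,240/1.4)):
    im=cv2.GaussianBlur(F["img"],(3,3),0)[int(round(v))].mean(1).astype(int); print(n,int(round(v)),list(im[215:260]),"|",list(im[305:352]))
crop("w4.pkl",180,150,380,250,4,"f4.png");crop("w9.pkl",215,80,355,180,5,"f9.png")
```

```text
w4 pad [-82.8   -0.26  46.  ]
w5 pad [-84.57  -0.14  46.  ] bolts [-155.87  -50.48   16.  ] [-155.89   49.53   16.  ]
w6 pad [-85.4   -0.34  46.  ] screws [-126.49  -51.56   28.  ] [-126.55   50.59   28.  ]
w8 100 [np.int64(94), np.int64(94), np.int64(94), np.int64(94), np.int64(94), np.int64(95), np.int64(96), np.int64(100), np.int64(104), np.int64(107), np.int64(108), np.int64(108), np.int64(112), np.int64(123), np.int64(135), np.int64(141), np.int64(145), np.int64(150), np.int64(158), np.int64(164), np.int64(167), np.int64(164), np.int64(153), np.int64(130), np.int64(106), np.int64(100), np.int64(110), np.int64(120), np.int64(124), np.int64(123), np.int64(122), np.int64(129), np.int64(144), np.int64(160), np.int64(168), np.int64(170), np.int64(170), np.int64(170), np.int64(170), np.int64(170), np.int64(170), np.int64(170), np.int64(170), np.int64(170), np.int64(170)] | [np.int64(99), np.int64(99), np.int64(99), np.int64(99), np.int64(99), np.int64(99), np.int64(98), np.int64(98), np.int64(98), np.int64(98), np.int64(98), np.int64(98), np.int64(98), np.int64(98), np.int64(103), np.
[... 3821 characters left out ...]
p.int64(124), np.int64(131), np.int64(134), np.int64(135), np.int64(136), np.int64(136), np.int64(136), np.int64(136), np.int64(136), np.int64(136), np.int64(136), np.int64(136), np.int64(136), np.int64(136), np.int64(135), np.int64(131), np.int64(118), np.int64(98), np.int64(84), np.int64(92), np.int64(116), np.int64(142), np.int64(159), np.int64(165), np.int64(167), np.int64(167), np.int64(167), np.int64(167), np.int64(164), np.int64(155), np.int64(142), np.int64(132), np.int64(132), np.int64(135), np.int64(136), np.int64(136), np.int64(136), np.int64(136), np.int64(136), np.int64(136), np.int64(136), np.int64(136), np.int64(136), np.int64(136), np.int64(136), np.int64(136), np.int64(136)]
```

View pics/f9.png

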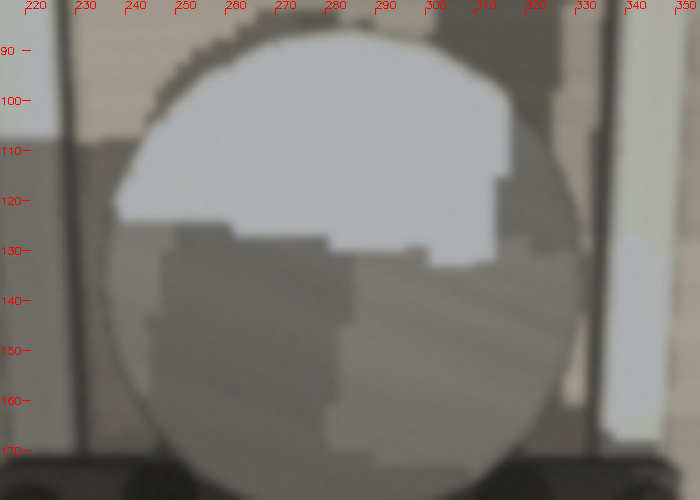

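Run:
```python
from h import *
import pickle
for n,v,rl,rr,ll,lr in(("w8",100,239.8,324.1,247.2,319.6),("w9",135,229.6,334.1,236.2,329.8)):
    f=pickle.load(open(n+".pkl","rb"))
    a=[innest(atz(f,u,v,z))[1] for u,z in((rl,.007),(rr,.007),(ll,.08),(lr,.08))]
    print(n,a,"nest mid",np.mean(a[:2]),"lid mid",np.mean(a[2:]))
f=pickle.load(open("w4.pkl","rb"))
a=[innest(atz(f,u,207,.007))[1] for u in(223,342)];print("w4",a,np.mean(a))
f=pickle.load(open("w5.pkl","rb"))
a=[innest(atz(f,u,171,.007))[1] for u in(241.8,323)];print("w5",a,np.mean(a))
```

```text
w8 [np.float64(-44.55), np.float64(42.61), np.float64(-28.89), np.float64(29.62)] nest mid -0.9699999999999989 lid mid 0.3650000000000002
w9 [np.float64(-44.95), np.float64(43.07), np.float64(-28.58), np.float64(28.48)] nest mid -0.9400000000000013 lid mid -0.049999999999998934
w4 [np.float64(-44.94), np.float64(43.3)] -0.8200000000000003
w5 [np.float64(-44.69), np.float64(42.65)] -1.0199999999999996
```

The wrist views put the jar at x about 20.4 mm against a repeatable hard stop, with y about 0.7–1 mm off the holder's centre line. I'll recentre it with a gentle grip at the holder's measured midline, y about -0.55 in my frame, and nudge again while gripped.

Run:
```python
from h import *
import pickle
def mf(n=6):
    F=[]
    for _ in range(n): F.append(env.read_force()); env.dwell(.015)
    return np.mean(F,0)
Y=-.00055
env.move_straight(nest(.0195,Y,.14),feed=.3)
gripper_to(1.0)
print(env.move_straight(nest(.0195,Y,.037),feed=.12,until_force=6))
f0=mf()
gripper_to(0.0,20); print("w",env.read_width(),mf()-f0,innest(env.read_tool_pos()))
x=.0195
for k in range(14):
    x+=.0005
    r=env.move_straight(nest(x,Y,.037),feed=.01,until_force=4)
    fr=mf()-f0; print(r,round(x*1000,1),innest(env.read_tool_pos()),np.round(fr,2),round(env.read_time_s(),2))
    if fr[0]<-5: break
```

```text
False
w 0.7127319728939392 [-1.8586757   0.96661529  4.92695851] [19.94 -0.49 37.76]
False 20.0 [19.94 -0.46 37.76] [-3.92  0.55  7.26] 33.67
False 20.5 [20.02 -0.46 37.78] [-5.34  0.51  8.77] 34.02
```

Run:
```python
from h import *
import pickle
def mf(n=6):
    F=[]
    for _ in range(n): F.append(env.read_force()); env.dwell(.015)
    return np.mean(F,0)
Y=-.00055
for x,z in((.0205,.0382),(.0205,.0388),(.021,.0388),(.0215,.0388)):
    env.move_straight(nest(x,Y,z),feed=.01)
    fr=mf(); print(x,z,innest(env.read_tool_pos()),np.round(fr,2),round(env.read_time_s(),2))
    if fr[0]<-7.5: break
```

```text
0.0205 0.0382 [20.09 -0.55 37.85] [-1.72  0.23  0.94] 34.38
0.0205 0.0388 [20.29 -0.53 38.39] [-0.07 -0.14 -2.74] 34.73
0.021 0.0388 [20.81 -0.53 38.63] [-0.48 -0.23 -3.28] 35.08
0.0215 0.0388 [21.01 -0.53 38.69] [-3.79  0.19 -0.98] 35.43
```

Run:
```python
from h import *
import pickle
Y=-.00055
env.move_straight(nest(.021,Y,.0378),feed=.02,until_force=5); print(innest(env.read_tool_pos()),env.read_force())
gripper_to(0.95); print(env.read_width(),env.read_force())
env.move_straight(nest(.02,Y,.13),feed=.12)
gripper_to(0.0,40)
env.move_straight(nest(.085,Y,.13),feed=.3)
f=snap("wrist","w11.png",None,1.4);pickle.dump(f,open("w11.pkl","wb"))
print(env.read_time_s())
im=cv2.GaussianBlur(f["img"],(3,3),0)[135].mean(1); print(im[222:245].astype(int),im[322:342].astype(int))
crop("w11.pkl",215,80,355,200,5,"f11.png")
```

```text
[20.93 -0.54 37.98] [-5.13141591 -0.13078479  0.61944269]
0.9478598044594706 [-0.39372066 -0.389606    0.84197211]
38.0833
[107 107 107 108 108 106 100  87  73  66  71  82  90  95  99 106 111 114
 116 116 116 117 117] [113 113 113 113 113 113 112 110 110 113 112 100  85  82 102 132 156 169
 174 175]
```

View pics/f11.png

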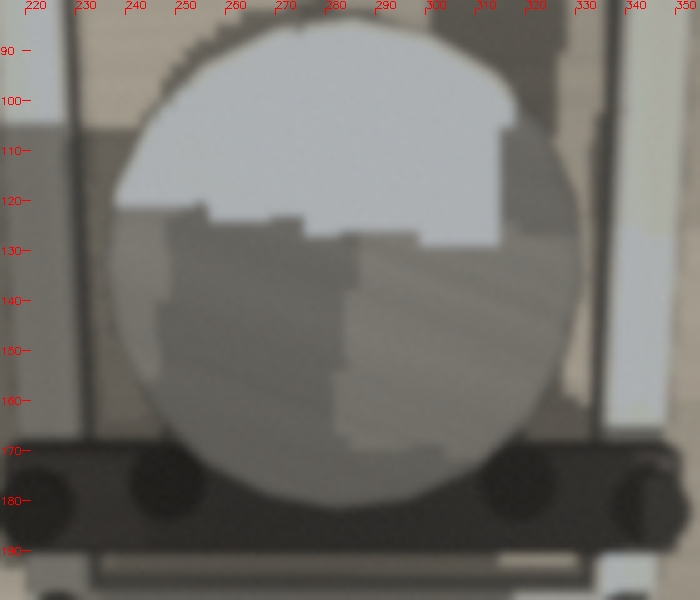

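Run:
```python
from h import *
import pickle
Y=-.00055
def mf(n=5):
    F=[]
    for _ in range(n): F.append(env.read_force()); env.dwell(.012)
    return np.mean(F,0)
env.move_straight(nest(.03,Y,.17),feed=.3)
env.move_straight(nest(-.165,Y,.15),feed=.3)
print(env.move_straight(nest(-.165,Y,.036),feed=.15,until_force=8),innest(env.read_tool_pos()))
f0=mf();print(f0)
print(env.move_straight(nest(-.14,Y,.036),feed=.02,until_force=4),innest(env.read_tool_pos()),env.read_force()-f0)
p=innest(env.read_tool_pos())[0]/1000
print(env.move_straight(nest(p+.006,Y,.036),feed=.02),innest(env.read_tool_pos()),mf()-f0,env.read_time_s())
```

```text
False [-164.02   -0.71   36.64]
[ 0.18554422 -0.06152795  0.4619357 ]
True [-151.26   -0.45   35.57] [ 0.24584448  0.29986369 -0.18572031]
False [-1.4782e+02 -8.0000e-02  3.4810e+01] [-6.93064544  0.33534897  1.14472709] 41.4917
```

Run:
```python
from h import *
Y=-.00055
def mf(n=5):
    F=[]
    for _ in range(n): F.append(env.read_force()); env.dwell(.012)
    return np.mean(F,0)
for x,fd in((-.142,.02),(-.12,.03),(-.085,.04),(-.081,.01)):
    env.move_straight(nest(x,Y,.036),feed=fd); print(x,innest(env.read_tool_pos()),mf().round(2),round(env.read_time_s(),2))
```

```text
-0.142 [-1.4494e+02  5.0000e-02  3.4520e+01] [-6.72  0.71  0.47] 41.85
-0.12 [-1.2299e+02  3.0000e-02  3.4490e+01] [-6.96  0.37  1.12] 42.77
-0.085 [-8.786e+01 -1.000e-02  3.452e+01] [-7.15  0.37  1.08] 43.84
-0.081 [-8.415e+01 -1.000e-02  3.448e+01] [-7.48  0.5   2.28] 44.43
```

Run:
```python
from h import *
Y=-.00055
def mf(n=8):
    F=[]
    for _ in range(n): F.append(env.read_force()); env.dwell(.012)
    return np.mean(F,0)
x=-.0805
while True:
    x+=.0007
    env.move_straight(nest(x,Y,.036),feed=.01); a=innest(env.read_tool_pos()); fr=mf()
    print(round(x*1000,1),a,fr.round(2),round(env.read_time_s(),2))
    if fr[0]<-10.6 or a[0]>-75.6: break
```

```text
-79.8 [-8.299e+01  1.000e-02  3.443e+01] [-7.74  0.45  1.84] 44.77
-79.1 [-82.35  -0.    34.44] [-8.04  0.68  2.29] 45.08
-78.4 [-81.69   0.    34.41] [-8.24  0.63  2.12] 45.4
-77.7 [-8.099e+01  2.000e-02  3.441e+01] [-8.64  0.59  2.34] 45.72
-77.0 [-80.38  -0.    34.41] [-8.7   0.15  2.4 ] 46.03
-76.3 [-7.983e+01  2.000e-02  3.440e+01] [-9.58  0.41  3.02] 46.35
-75.6 [-7.937e+01  4.000e-02  3.429e+01] [-9.83  0.64  3.3 ] 46.67
-74.9 [-7.891e+01  7.000e-02  3.418e+01] [-10.57   0.32   3.51] 46.98
-74.2 [-78.37   0.08  34.17] [-10.99   0.3    4.16] 47.3
```

Run:
```python
from h import *
import pickle
f=snap("side","s12.png",(230,170,330,260),7);pickle.dump(f,open("s12.pkl","wb"))
f=snap("scene","c12.png",(230,150,320,280),4);pickle.dump(f,open("c12.pkl","wb"))
f=snap("wrist","w12.png",None,1.4);pickle.dump(f,open("w12.pkl","wb"))
print(env.read_force(),innest(env.read_tool_pos()))
```

```text
[-11.11914759  -0.02749996   4.60250828] [-78.34   0.08  34.19]
```

View pics/s12.png

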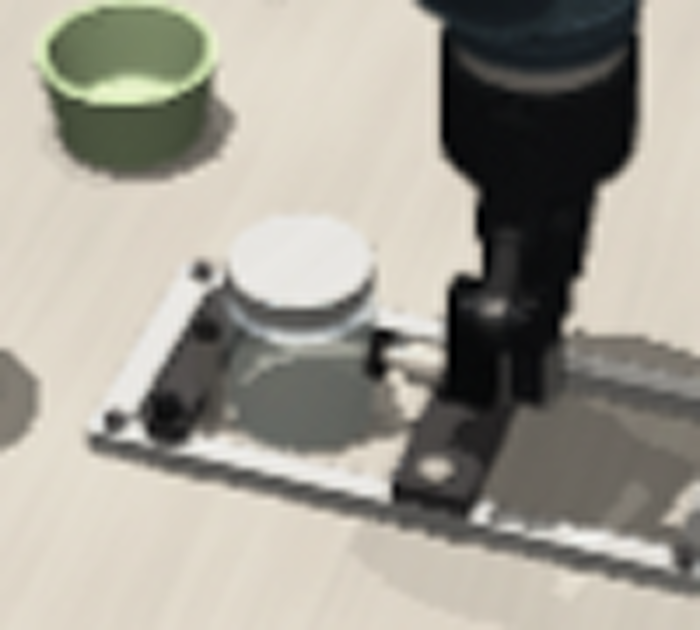

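View pics/c12.png

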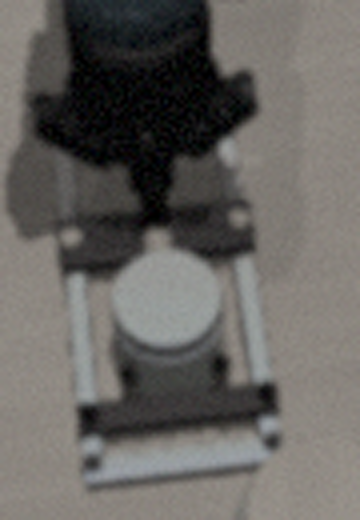

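View pics/w12.png

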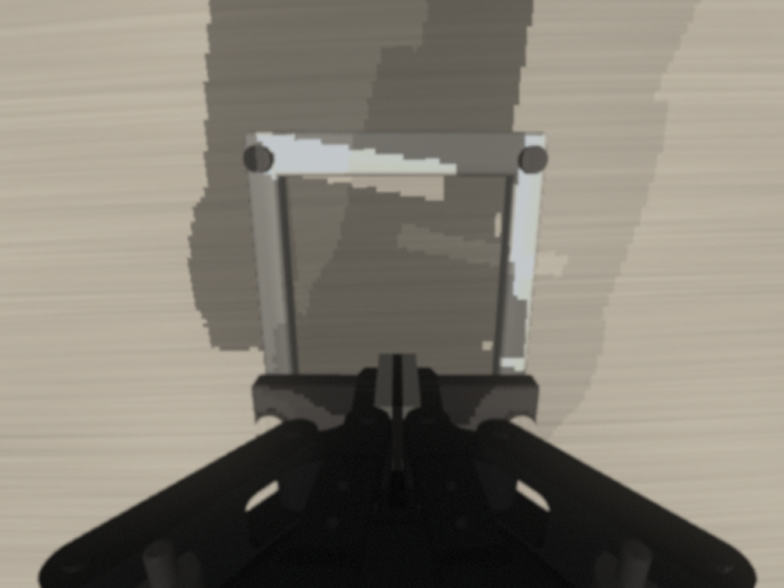

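Run:
```python
from h import *
crop("s10.pkl",300,215,330,255,14,"g10.png");crop("s12.pkl",276,210,306,250,14,"g12.png")
a=cv2.imread("pics/g10.png");b=cv2.imread("pics/g12.png");cv2.imwrite("pics/g.png",cv2.resize(np.hstack([a,b]),None,fx=.9,fy=.9))
```

```text
(no output)
```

View pics/g.png

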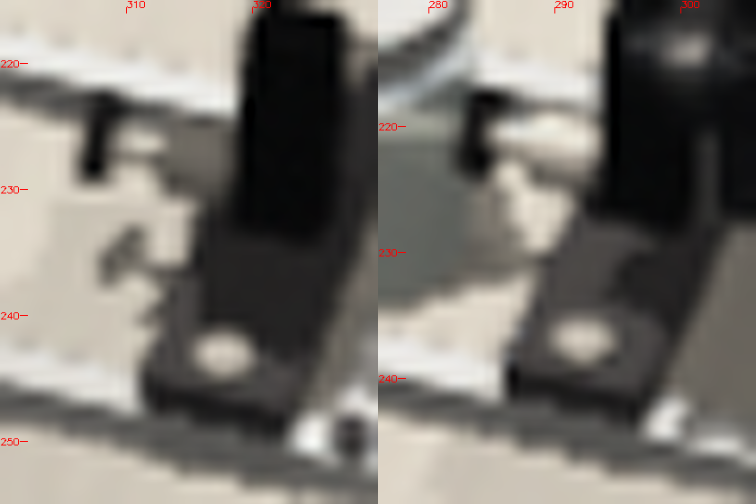

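Run:
```python
from h import *
import pickle
f=pickle.load(open("s10.pkl","rb"))
def d(c,p): return proj(f,nest(p,0,.038))-proj(f,nest(c,.05,.028))
print("free at -125",d(-.125,-.0825))
for c in(-.058,-.056,-.054):
  for comp in(0,.003,.006): print(c,comp,d(c,c+.0425-comp).round(2),"screw",proj(f,nest(c,.05,.028)).round(2),"pad",proj(f,nest(c+.0425-comp,0,.038)).round(2))
print("obs screw s12",276+205/12.6,210+341/12.6,"pad",276+102/12.6,210+137/12.6)
print("obs screw s10",300+223/12.6,215+355/12.6,"pad",300+98/12.6,215+137/12.6, proj(f,nest(-.125,.05,.028)),proj(f,nest(-.0825,0,.038)))
```

```text
free at -125 [ -9.80197756 -17.7731386 ]
-0.058 0 [ -8.91 -17.35] screw [293.33 237.11] pad [284.42 219.76]
-0.058 0.003 [ -7.91 -17.13] screw [293.33 237.11] pad [285.42 219.99]
-0.058 0.006 [ -6.91 -16.9 ] screw [293.33 237.11] pad [286.42 220.21]
-0.056 0 [ -8.88 -17.34] screw [292.64 236.95] pad [283.76 219.61]
-0.056 0.003 [ -7.88 -17.12] screw [292.64 236.95] pad [284.76 219.84]
-0.056 0.006 [ -6.88 -16.89] screw [292.64 236.95] pad [285.76 220.06]
-0.054 0 [ -8.85 -17.33] screw [291.95 236.79] pad [283.09 219.46]
-0.054 0.003 [ -7.86 -17.1 ] screw [291.95 236.79] pad [284.09 219.69]
-0.054 0.006 [ -6.86 -16.88] screw [291.95 236.79] pad [285.09 219.91]
obs screw s12 292.26984126984127 237.06349206349205 pad 284.0952380952381 220.87301587301587
obs screw s10 317.6984126984127 243.17460317460316 pad 307.77777777777777 225.87301587301587 [316.81888141 242.62715719] [307.01690385 224.8540186 ]
```

Run:
```python
from h import *
Y=-.00055
def mf(n=8):
    F=[]
    for _ in range(n): F.append(env.read_force()); env.dwell(.012)
    return np.mean(F,0)
env.move_straight(nest(-.0735,Y,.036),feed=.01); print(innest(env.read_tool_pos()),mf().round(2))
env.move_straight(nest(-.095,Y,.036),feed=.03); print(innest(env.read_tool_pos()),mf().round(2))
env.move_straight(nest(-.095,Y,.15),feed=.2)
env.move_straight(nest(.06,Y,.17),feed=.3)
import pickle
for n in("wrist","side","scene"):
    f=snap(n,n+"13.png",None,1.4);pickle.dump(f,open(n+"13.pkl","wb"))
print(env.read_time_s())
crop("wrist13.pkl",215,60,355,180,5,"h13.png");crop("side13.pkl",255,190,315,255,12,"k13.png")
```

```text
[-77.97   0.11  34.03] [-11.69   0.08   4.15]
[-94.74  -0.62  36.17] [-0.1  -0.19 -0.11]
50.2417
```

View pics/wrist13.png

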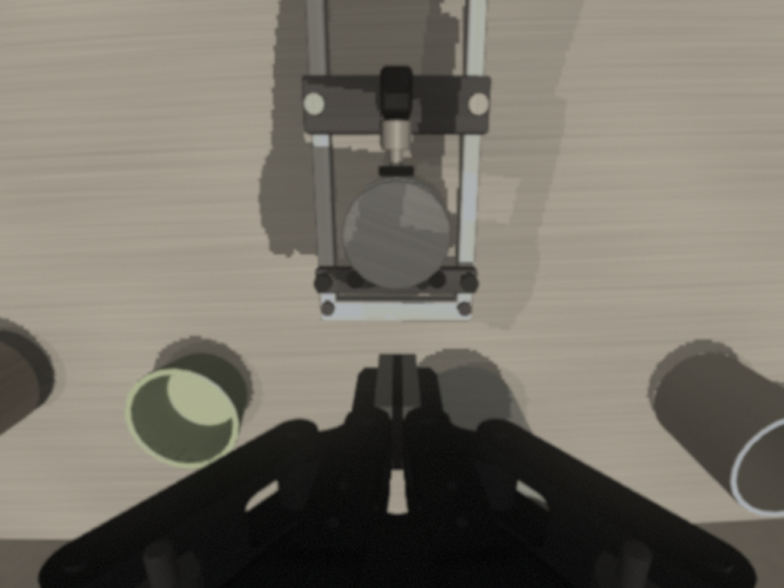

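View pics/k13.png

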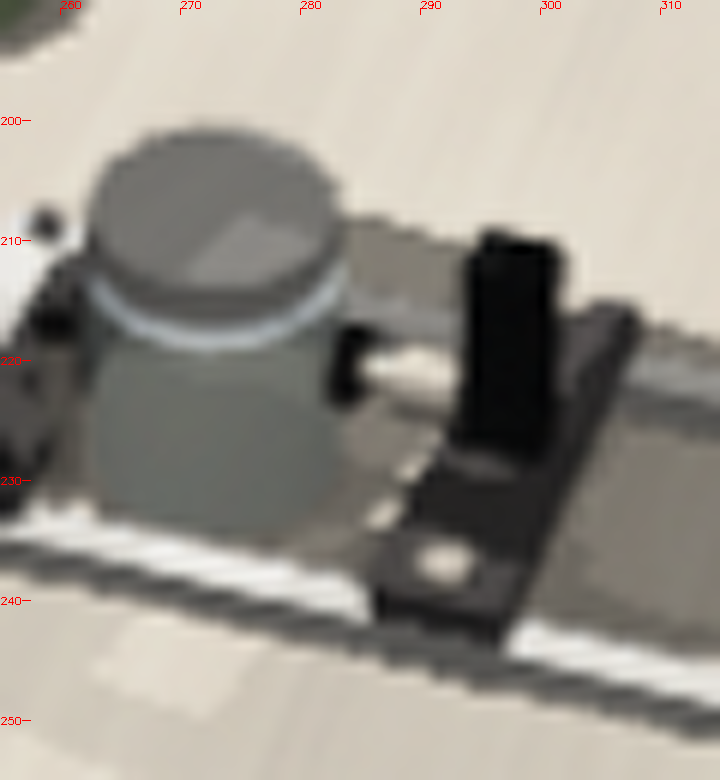

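View pics/h13.png

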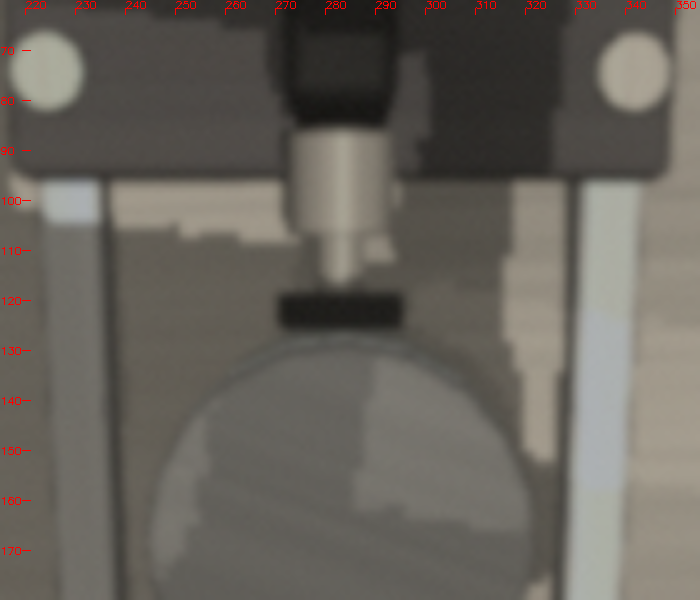

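Run:
```python
from h import *
import pickle
f=pickle.load(open("wrist13.pkl","rb")); print(innest(-np.array(f["R"]).T@f["t"]))
for n,u,v,z in[("scr",224.6,74.2,.028),("scr",341.8,74.2,.028),("brfront",240,95.3,.027),("padfront",283,125.8,.049),("padfront",283,125.8,.038),("padback",283,119,.049)]: print(n,innest(atz(f,u,v,z)))
g=pickle.load(open("w2.pkl","rb"))
for n,u,v,z in[("scr",237.2,93.2,.028),("scr",335.2,93,.028),("brfront",280,109.8,.027),("padfront top",286.5,138.9,.049),("padback",286.5,133,.049)]: print("free w2",n,innest(atz(g,u,v,z)))
im=cv2.GaussianBlur(f["img"],(3,3),0)[165].mean(1); print(im[225:255].astype(int),im[315:335].astype(int))
crop("wrist13.pkl",215,150,355,235,5,"h14.png")
```

```text
[-17.75  -0.78 311.76]
scr [-52.57 -50.6   28.  ]
scr [-52.66  50.16  28.  ]
brfront [-35.39 -38.11  27.  ]
padfront [-10.04  -0.43  49.  ]
padfront [-9.72 -0.42 38.  ]
padback [-15.49  -0.43  49.  ]
free w2 scr [-126.22  -50.57   28.  ]
free w2 scr [-125.63   50.2    28.  ]
free w2 brfront [-109.44   -6.75   27.  ]
free w2 padfront top [-81.43  -0.29  49.  ]
free w2 padback [-87.22  -0.26  49.  ]
[ 97 100 105 107 107 107 107 107 108 108 105  96  83  72  72  81  90  94
  93  96 102 109 113 115 115 114 111 107 103 101] [107 106 106 105 102  97  89  85  84  82  79  77  86 112 141 162 170 172
 171 171]
```

View pics/h14.png

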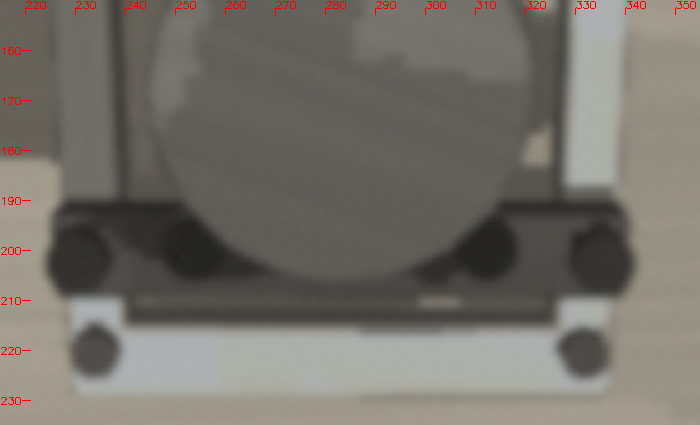

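Released and standing. The compression estimates range over about 1.8–2.6 mm by camera and about 3 mm by tool force, so 2.7–4.6 N. One more 0.7 mm puts the press nearer mid-band.

Run:
```python
from h import *
import pickle
Y=-.00055
def mf(n=8):
    F=[]
    for _ in range(n): F.append(env.read_force()); env.dwell(.012)
    return np.mean(F,0)
env.move_straight(nest(-.095,Y,.17),feed=.3)
env.move_straight(nest(-.095,Y,.036),feed=.2,until_force=8)
env.move_straight(nest(-.079,Y,.036),feed=.03)
x=-.0755
for k in range(8):
    env.move_straight(nest(x,Y,.036),feed=.015); a=innest(env.read_tool_pos()); fr=mf()
    print(round(x*1000,1),a,fr.round(2),round(env.read_time_s(),2))
    if fr[0]<-12.6 or a[0]>-77.35: break
    x+=.0007
env.move_straight(nest(-.095,Y,.036),feed=.04)
env.move_straight(nest(-.095,Y,.15),feed=.25)
env.move_straight(nest(.06,Y,.17),feed=.35)
for n in("wrist","side","scene"):
    f=snap(n,n+"14.png",None,1.4);pickle.dump(f,open(n+"14.pkl","wb"))
print(env.read_time_s(),env.read_force())
crop("wrist14.pkl",215,60,355,180,5,"h15.png");crop("side14.pkl",255,190,315,255,10,"k15.png")
```

```text
-75.5 [-77.84  -0.21  35.05] [-6.76 -0.16  2.48] 52.86
-74.8 [-77.89  -0.14  34.77] [-9.08  0.25  3.52] 53.17
-74.1 [-7.788e+01 -1.000e-02  3.448e+01] [-10.62   0.25   4.01] 53.49
-73.4 [-7.767e+01  3.000e-02  3.432e+01] [-12.39   0.3    4.89] 53.81
-72.7 [-7.725e+01  7.000e-02  3.422e+01] [-12.95   0.19   5.37] 54.12
56.1917 [ 0.6754796  -0.06985629  0.32715344]
```

View pics/h15.png

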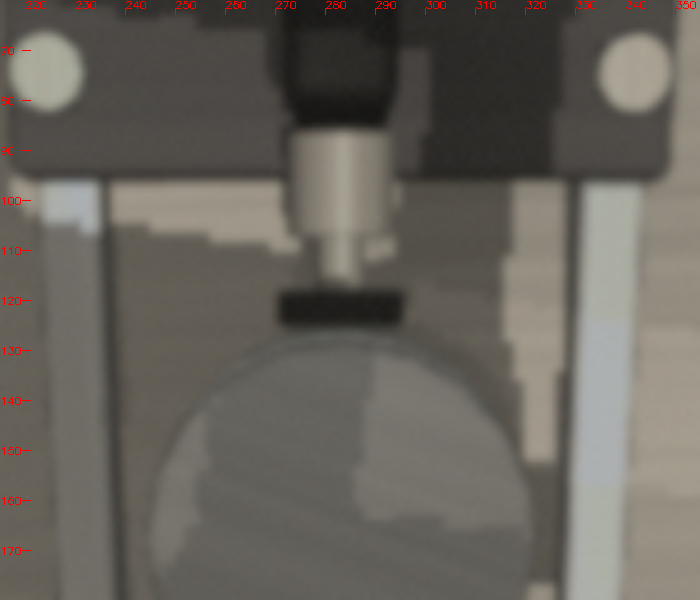

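View pics/side14.png

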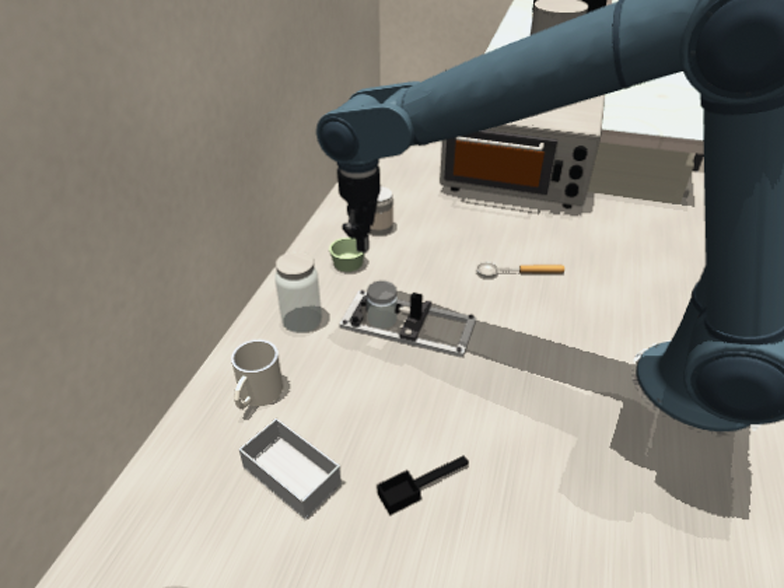

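The pad sits on the glass at about (283,125) in the wrist picture, and the jar is upright and centred between the rails. The other things look unmoved and the robot is clear, so I'm handing in.

```bash
python3 -c "
from h import *
job.close_job(); print(env.read_time_s())"
```

```text
the job is handed in; nothing more can be done
the job is handed in; nothing more can be done
```

The jar stands upright in the holder with the clamp's pad pressing on it, everything is let go, and I handed the job in at about 56 s. One check disagreed: I couldn't confirm that the jar rests on both posts.

**What I did**
- **Nudge:** I pushed the jar home with shut fingers, then regripped it on the holder's midline and nudged it again. It met a repeatable hard stop, at 5–8 N on the tool with the fingers shut and about 4–5 N when gripped.
- **Clamp:** I pushed it by its tab until the tool read about 13 N. It slid freely at about 7 N (9 N stated), so the pad presses with an estimated 4–6 N.

**Last checks**
- **Jar:** it is upright and within about 0.5 mm of the holder's midline. The last pictures show the pad on the glass, the robot clear and the other things unmoved to the eye.
- **Pad force:** before the last small push (0.7 mm), the cameras showed 1.8–2.6 mm of pad compression (about 2.7–3.9 N). That was a little below the tool-force estimate of about 4.5 N.

**What disagreed**
- **Where the jar stops:** it stops at about x = 20–21 mm by both touch and camera. The camera puts the posts where the seat would be x ≈ 26 mm, but the crossbar's front face right where the jar stops. The jar may therefore be resting on the crossbar rather than the posts.
- **Clamp contact:** the push force began to rise about 4 mm earlier than the jar's position predicted. I set the final press mainly by force for that reason.

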